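# Unlock the cash box and hold the key turned

## Robot

A 6-joint arm with a two-finger parallel gripper is mounted at the origin on the work surface. World frame = base frame: x ahead of the robot, y to its left, z up, the work surface at z = 0. Lengths are in m, angles in rad, forces in N, time in s.
With the tool pointing down it reaches from about 0.35 to 0.775 m from the base axis. Payload 5.5 kg.
Tool frame: the origin (TCP) lies midway between the tips of the shut fingers; the grasp point (between the pads) lies 19 mm behind it (env.tcp_to_grasp is the distance from the TCP to the grasp point, in m); z points along the fingers, y is the direction in which the jaws open and shut (so a half turn about z gives the same grasp; the last joint's range is limited). The gripper opens to 85 mm and grips with 20 to 120 N. Pads are 22 mm wide; open, the fingers measure 114 mm over their backs; the gripper's body (76 mm by 85 mm) begins 54 mm behind the grasp point. The pads swing forward as they close: fully open they stand 13 mm farther back than shut.
Start: joints at [1.072, 0.313, 0.046, 1.304, 0, 1.431], TCP at [0.202, 0.538, 0.231] pointing down, gripper open.
Joint ranges: [-2.76, 2.76], [-0.86, 1.69], [-1.03, 1.26], [-2.2, 2.34], [-1.47, 1.5], [-3.14, 3.14]. Speed limits (rad/s): [2.57, 2.57, 3.14, 3.14, 3.14, 3.14].

## Interface

Orientations are given as a unit quaternion [w, x, y, z].
In Python, from workcell import get_state, viewer, hand_in, finder, env gives the robot as it stands.
- The arm moves only by the tool arm_command, never from a script. Its argument "motion" is a list of rows, each an object of numbers: "x", "y", "z": the shift along the tool's x, y, z in mm; "rx", "ry", "rz": the turn, a rotation vector about the tool's x, y, z in degrees; "hand": the closure, from -1 (fully open) to 1 (shut). A call has 1 to 10 rows; each row is the pose to reach, as a shift and turn from the pose commanded when the call began, along the tool's axes at that moment; what a row does not reach only later rows make up. A row lasts 1/8 s, in which the tool goes at most 62.5 mm and 10.7 degrees, less where a joint would pass 70% of its speed; a pose out of reach is approached as far as the arm can. A call with a gripper value outside its range is refused whole. The fingers move at their own pace and stop on an object; "force" is the grip in N (left out, the last holds). Time passes only in rows, so rows that repeat a pose let the fingers close. It gives the time, the measured TCP pose, the force and the opening at its end, in the units of the state.
- get_state(): the state, without advancing time (a new reading comes with each control period).
- viewer.read_camera(name): name is "scene" or "top" or "wrist"; returns a dict with "image" (384x512x3 uint8, red, green, blue), "z_map" (384x512 float32, m along the optical axis (not along the pixel's ray), 0 where there is no reading), "intrinsics" (3x3 intrinsics, pixels), "rvec" (rotation vector, rad) and "tvec" (3), from world to camera coordinates, as OpenCV has them. Camera axes: x right, y down, z forward; pixel columns grow to the right and rows downward; lengths in m; the calibration is good to about 2 mm. The wrist camera is an equidistant fisheye: a pixel r from the principal point sees the ray r / f radians off the axis. A picture is of the moment at which its call begins.
- hand_in(): hands the job in, once; it reports no verdict.
Trained networks look in a picture, given as the dict that the camera call returned (one of the last four; its "shot" number tells which), for a name from the list of things; names that differ only in an ending like _2 or _b are one class to them, and where a whole thing is asked for, a point or a joint stands for the part that bears it (a point fixed in the world has none). Each returns a list of dicts, best first, with "score" (0 to 1); they miss things now and then, are a little off and sometimes report something else, mostly with a low value. They report only what shows in the picture. A call takes as long as a camera call.
- finder.find_in(picture, query): "at" ([column, row] in pixels, amid what is visible of it).
- finder.masks_of(picture, query): "region" (384x512 bool, what is visible of it) and "at" ([column, row] in pixels, amid what is visible of it).
The state is a dict: "clock": time; "joint_pos": joint angles; "qvel": joint speeds; "tau": joint torques, N m; "tcp_pos": TCP position; "orientation": TCP orientation; "wrist_force": force on the tool from outside, world axes, zero at the start; "ft_torque": the same for the moment, N m; "finger_gap": finger opening in m.
Only numpy, scipy, OpenCV 4.12 (cv2) and the standard library are available. Lean on these libraries where they do the work, as an engineer would, in place of code of your own. Each camera call takes 0.05 s, during which the arm holds its last target.

## Task

Take the key with the big round head out of the wooden key block and push it into the lock in the cash box lid until its collar sits on the lock face, wiggling it if the sticky pins catch. Then turn it a quarter turn clockwise against the spring and keep holding it turned, so that the lid can be lifted: finish while holding the key. Leave the two other keys and the loose things on the counter where they are.

Things in the scene. Friction and masses are not known exactly. Their poses are not given: they have to be found in the camera images.
- key_head (a point): centre of the right key's head. The key stands bit down in one of three slots of the wooden block; its head is a flat black disc 36 mm across, 10 mm thick (the other two keys have smaller squared heads 22 mm wide). z is up along the key, x through the flat of the head (the 10 mm), y across the head and the bit. 45 g. The key works either way round (half a turn about z)
- key_tip (a point): the key's lower end, 65 mm straight below key_head. The bit, the lowest 12 mm, is 18 mm wide along y and 4.5 mm thick along x, tapered over the last 4 mm to 11 x 2.2 mm; above it a 5 mm round shank. In the block the tip stands 28 mm down in a slot about 0.8 mm wider than the bit at each edge
- key_collar (a point): centre of the underside of the key's round collar, 16 mm across: 28 mm above the tip and 37 mm below key_head. It rests on the block's top at the start and comes to rest on the lock face when the key is fully in
- lock_mouth (a point): centre of the keyway at the face of the lock, a round steel face 48 mm across, 104 mm above the counter, on the lid of the grey cash box near the edge that faces the robot. z is up (out of the lock), y along the keyway at rest, x away from the box's front. Keyway 19.6 x 6.1 mm with a 2.5 mm chamfer at its mouth. Key fully in: key_head is 37 mm above this point
- lock_pins (a point): level of the two sticky pins inside the lock, 11.5 mm below lock_mouth, one at either end of the keyway, reaching 2.6 mm into it. A straight push past them takes 12 to 20 N; when it catches, rocking the key 1 to 1.5 mm to and fro along the keyway frees them and under 10 N is enough. Pins pushed aside stay aside. Above them a fixed collar 8 mm deep lets the key turn only when its bit is all the way below
- lock_plug (a joint): turn of the lock's plug in rad: 0 at rest (keyway along y of lock_mouth), growing clockwise seen from above to its stop at 1.66; a quarter turn is 1.57. A return spring of about 0.03 N m at rest and 0.10 N m at a quarter turn brings it back when the key is let go. The key has about 0.1 rad of play in the plug
- cashbox: grey steel cash box bolted to the counter, lid 180 x 250 mm, 100 mm high, origin under its centre, front (-x) roughly towards the robot. The lock is 50 mm in front of the lid's centre; a carrying handle lies folded flat on the lid behind the lock, up to 8 mm high
- keyblock: wooden key block, fixed, 62 x 180 x 45 mm, origin at the centre of its underside; three slots 58 mm apart along its y axis, any of which may hold the right key
- spare_a: another key in the block, head a 22 x 22 mm black square, 9 mm thick; origin at its tip, 28 mm below the block's top. Leave it
- spare_b: another key in the block, head a black oblong 22 mm wide and 30 mm high, 9 mm thick; origin at its tip, 28 mm below the block's top. Leave it
- padlock: brass padlock lying on the counter, 77 x 50 x 20 mm, origin under the middle of its body. Leave it
- tape: roll of brown tape lying flat, 104 mm across, 48 mm high, origin under its centre. Leave it
- torch: aluminium hand torch lying down, 120 mm long, 34 mm high, origin under its middle. Leave it
- driver: screwdriver lying on the counter, origin under its middle. Leave it
- notes: blue pocket notebook lying flat, 150 x 105 x 14 mm, origin under its centre. Leave it

How it is judged:
By the outcome, as a careful person would: the job done as asked, in the order asked, and still so for the second after the job is handed in, while the arm keeps its last pose, push and grip.
It also fails if it takes over 48 s, if anything falls off the work surface, if the arm or the gripper's body presses on something with over 40 N, if the wrist force passes 120 N, or if a joint passes its speed limit or range.

## Working session

There is one attempt and no reset: what is moved stays moved. The work goes in short steps, Python scripts to look and compute and a tool call to move; the robot and the scene stay as the last step left them, time stands still between calls to the robot, and variables do not carry over. Pictures are saved under pics/ and viewed, and the job is handed in when it is done.

Besides the shell and the picture viewer there is one more tool, called as name(argument=value, ...), one argument or row to a line, values as JSON. arm_command: Moves the arm, as the interface text tells. Its arguments: {"type":"object","properties":{"motion":{"type":"array","items":{"type":"object","properties":{"x":{"type":"number"},"y":{"type":"number"},"z":{"type":"number"},"rx":{"type":"number"},"ry":{"type":"number"},"rz":{"type":"number"},"hand":{"type":"number"}}}},"force":{"type":"number"}},"required":["motion"]}

```bash
mkdir -p pics; cat > h.py <<'E'
import numpy as np, cv2
from scipy.spatial.transform import Rotation as R
from workcell import get_state, viewer, hand_in, finder, env
def save(p,name): cv2.imwrite('pics/'+name+'.png',cv2.cvtColor(p['image'],cv2.COLOR_RGB2BGR))
def world(p,uv,z=None):
    K=np.array(p['intrinsics']);Rm=cv2.Rodrigues(np.array(p['rvec'],float))[0];t=np.array(p['tvec'],float).ravel()
    uv=np.atleast_2d(uv).astype(float)
    d=np.c_[(uv[:,0]-K[0,2])/K[0,0],(uv[:,1]-K[1,2])/K[1,1],np.ones(len(uv))]
    if z is None:
        zz=p['z_map'][np.round(uv[:,1]).astype(int),np.round(uv[:,0]).astype(int)]
        return (d*zz[:,None]-t)@Rm
    c=-Rm.T@t; dw=d@Rm
    return c+dw*((z-c[2])/dw[:,2])[:,None]
E
python3 - <<'E'
from h import *
s=get_state();print(s)
for n in ['scene','top','wrist']:
    p=viewer.read_camera(n);save(p,n+'0');print(n,p['intrinsics'],p['rvec'],p['tvec'])
    for q in (['key_head','lock_mouth','cashbox','keyblock','spare_a','spare_b']):
        print(q,[(np.round(r['at']),round(r['score'],2)) for r in finder.find_in(p,q)[:4]])
E
```

```text
{'clock': 0.0, 'joint_pos': array([ 1.07239061e+00,  3.13996488e-01,  4.49940213e-02,  1.30358149e+00,
       -1.63405811e-05,  1.43119661e+00]), 'qvel': array([-0.00130742, -0.00142237, -0.00064756, -0.00060775,  0.00040572,
        0.00071947]), 'tau': array([-1.16592426e-03, -4.80630720e+01,  2.98529434e+01,  1.97452650e-02,
       -1.25500528e-04, -2.00309597e-05]), 'tcp_pos': array([0.20168895, 0.53793693, 0.23041723]), 'orientation': array([-2.72559560e-04,  1.78442107e-01,  9.83950007e-01, -8.51282022e-04]), 'wrist_force': array([-0.42450064,  0.07490869, -0.38260853]), 'ft_torque': array([-0.02470241,  0.01209476,  0.04844326]), 'finger_gap': 0.08515858063387204}
scene [[375.48008469   0.         252.57915948]
 [  0.         375.48008469 191.24353979]
 [  0.           0.           1.        ]] [ 1.68465782  1.62810497 -0.857952  ] [ 1.16250389e-03 -2.35383138e-01  1.47006117e+00]
key_head [(array([363., 207.]), 0.63)]
lock_mouth [(array([153., 232.]), 0.66), (array([141., 169.]), 0.4)]
cashbox [(array([156., 228.]), 0.58)]
keyblock [(array([357., 226.]), 0.76)]
spare_a [(arra
[... 167 characters left out ...]
[  0.         347.10822064 188.06111289]
 [  0.           0.           1.        ]] [ 2.14437153 -2.13310916  0.17287024] [-0.02500465  0.53164016  1.03441944]
key_head []
lock_mouth [(array([330., 163.]), 0.61), (array([246., 116.]), 0.4)]
cashbox [(array([329., 158.]), 0.92)]
keyblock [(array([160., 166.]), 0.69), (array([244., 231.]), 0.43)]
spare_a [(array([142., 169.]), 0.4)]
spare_b [(array([142., 169.]), 0.4)]
wrist [[297.31863964   0.         254.22007895]
 [  0.         297.31863964 190.68450771]
 [  0.           0.           1.        ]] [-2.37611991 -1.64967713 -0.24235318] [-0.57623847 -0.03896657  0.37888198]
key_head []
lock_mouth []
cashbox []
keyblock []
spare_a []
spare_b []
```

View pics/scene0.png

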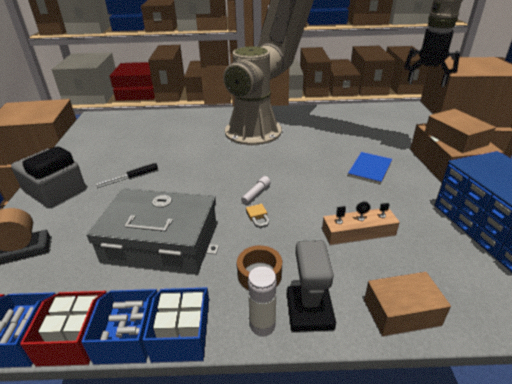

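View pics/top0.png

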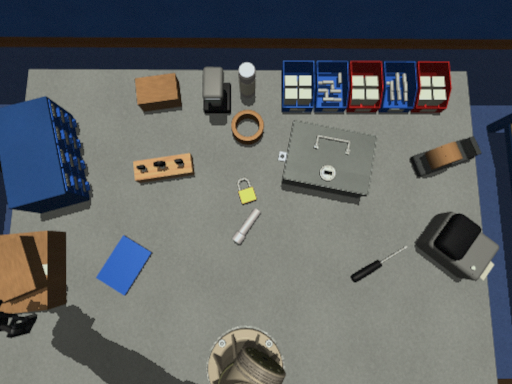

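View pics/wrist0.png

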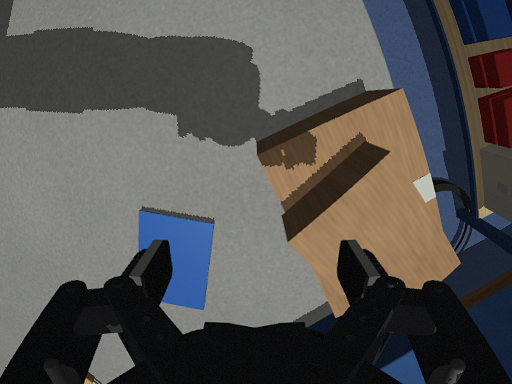

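The scene view (camera faces the robot) shows the block with three keys; the round head is the middle one at about (363,207). The top view shows the block at (163,167), and the cash box with its lock face at (328,173). Next I'll zoom in and measure.

```bash
python3 - <<'E'
from h import *
t=viewer.read_camera('top'); s=viewer.read_camera('scene')
im=t['image'][...,::-1]
a=cv2.resize(im[145:190,125:200],None,fx=8,fy=8,interpolation=cv2.INTER_CUBIC)
b=cv2.resize(im[110:205,270:385],None,fx=6,fy=6,interpolation=cv2.INTER_CUBIC)
c=cv2.resize(s['image'][190:250,315:405][...,::-1],None,fx=8,fy=8,interpolation=cv2.INTER_CUBIC)
for n,x in zip('abc',(a,b,c)): cv2.imwrite(f'pics/z{n}.png',x)
# grids of world pts
for p,name in((t,'top'),(s,'scene')):
    H,W=p['z_map'].shape
    v,u=np.mgrid[0:H,0:W]; P=world(p,np.c_[u.ravel(),v.ravel()]).reshape(H,W,3)
    ok=p['z_map']>0
    g=(P[...,2]>0.1)&(P[...,2]<0.13)
    np.save(name+'P.npy',P)
    for nm,c0 in (('lock',(328,173) if name=='top' else (162,201)),):
        print(name,nm,P[c0[1]-2:c0[1]+3,c0[0]-2:c0[0]+3,2].round(4))
P=np.load('topP.npy')
m=np.zeros(P.shape[:2],bool);m[110:205,270:385]=1
m&=(abs(P[...,2]-0.1)<0.003)
r=cv2.minAreaRect(P[m][:,:2].astype(np.float32));print('lid',m.sum(),r, np.median(P[m][:,2]))
m=np.zeros(P.shape[:2],bool);m[145:190,125:200]=1
mb=m&(abs(P[...,2]-0.045)<0.006)
r=cv2.minAreaRect(P[mb][:,:2].astype(np.float32));print('block',mb.sum(),r,np.median(P[mb][:,2]))
mk=m&(P[...,2]>0.056)
n,l,st,ce=cv2.connectedComponentsWithStats(mk.astype(np.uint8))
for i in range(1,n): 
    q=P[l==i]; print(st[i],q.mean(0).round(4),q.max(0).round(4),q.min(0).round(4))
P=np.load('sceneP.npy')
m=np.zeros(P.shape[:2],bool);m[190:250,315:405]=1
mk=m&(P[...,2]>0.058)
n,l,st,ce=cv2.connectedComponentsWithStats(mk.astype(np.uint8))
for i in range(1,n): 
    q=P[l==i]; print('sc',st[i],q.mean(0).round(4),q.max(0).round(4),q.min(0).round(4))
E
```

```text
top lock [[0.1048 0.1048 0.1033 0.1062 0.1021]
 [0.0978 0.0983 0.101  0.1033 0.1008]
 [0.084  0.0892 0.0931 0.0891 0.0938]
 [0.1048 0.0996 0.078  0.094  0.0977]
 [0.1015 0.1041 0.1022 0.1047 0.1002]]
scene lock [[0.1035 0.1035 0.1026 0.1048 0.1027]
 [0.1025 0.1001 0.1018 0.1029 0.1006]
 [0.0969 0.0974 0.0977 0.0989 0.1002]
 [0.1033 0.1038 0.1044 0.1032 0.1034]
 [0.1047 0.1042 0.1038 0.1033 0.1041]]
lid 4358 ((0.6179263591766357, -0.24784767627716064), (0.256326287984848, 0.18677502870559692), 79.0422592163086) 0.09961079667123088
block 986 ((0.5975350737571716, 0.2654615044593811), (0.06332779675722122, 0.18107733130455017), 8.868247032165527) 0.044739492865012116
[148 146   1   1   1] [ 0.3603 -0.0211  1.1059] [ 0.3603 -0.0211  1.1059] [ 0.3603 -0.0211  1.1059]
[132 148   1   1   1] [ 0.3603 -0.0211  1.1059] [ 0.3603 -0.0211  1.1059] [ 0.3603 -0.0211  1.1059]
[146 155   1   1   1] [ 0.3603 -0.0211  1.1059] [ 0.3603 -0.0211  1.1059] [ 0.3603 -0.0211  1.1059]
[138 159   1   1   1] [ 0.3603 -0.0211  1.1059] [ 0.3603 -0.0211  1.1059] [ 0.3603 -0.0211  1.1059]
[158 158   1   1   1] [ 0.3
[... 2693 characters left out ...]
   1   1   1] [ 1.3294 -0.0137  0.67  ] [ 1.3294 -0.0137  0.67  ] [ 1.3294 -0.0137  0.67  ]
sc [377 231   1   1   1] [ 1.3294 -0.0137  0.67  ] [ 1.3294 -0.0137  0.67  ] [ 1.3294 -0.0137  0.67  ]
sc [392 235   1   1   1] [ 1.3294 -0.0137  0.67  ] [ 1.3294 -0.0137  0.67  ] [ 1.3294 -0.0137  0.67  ]
sc [326 237   1   1   1] [ 1.3294 -0.0137  0.67  ] [ 1.3294 -0.0137  0.67  ] [ 1.3294 -0.0137  0.67  ]
sc [358 236   1   1   1] [ 1.3294 -0.0137  0.67  ] [ 1.3294 -0.0137  0.67  ] [ 1.3294 -0.0137  0.67  ]
sc [383 237   1   1   1] [ 1.3294 -0.0137  0.67  ] [ 1.3294 -0.0137  0.67  ] [ 1.3294 -0.0137  0.67  ]
sc [315 240  12  10 105] [0.8001 0.1164 0.1536] [0.8136 0.1298 0.1562] [0.7837 0.1052 0.1442]
```

View pics/za.png

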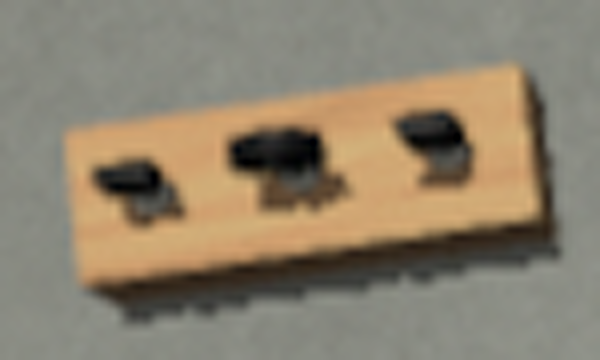

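View pics/zb.png

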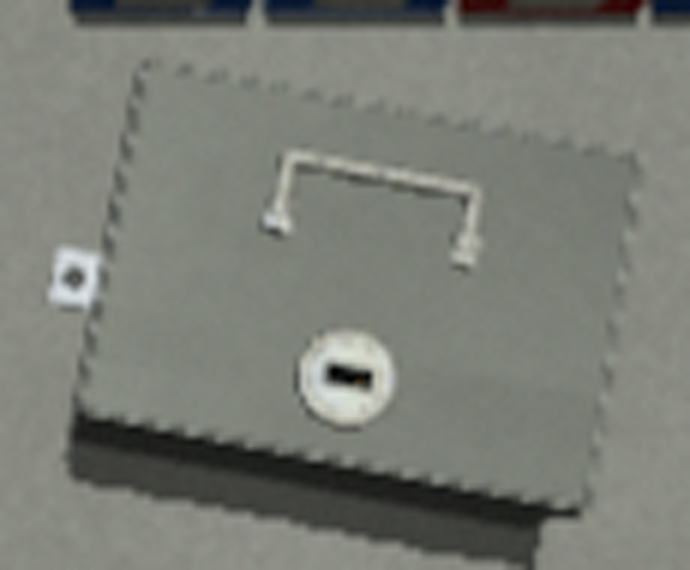

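View pics/zc.png

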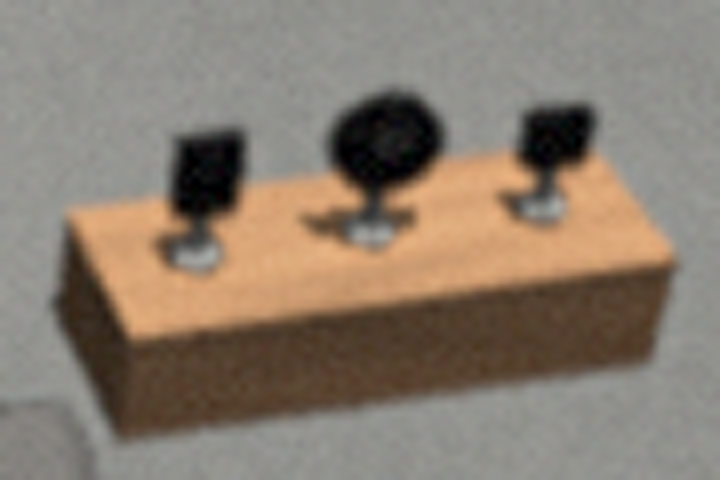

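The round head is the middle key, near (0.596, 0.262), and the block's yaw is about 9°. The lock is at about (0.569, -0.238) and the keyway looks slightly off the box's own yaw. I'll get the wrist camera's mounting and plan a look above the key.

```bash
cat >> h.py <<'E'
def Rt(s): 
    q=s['orientation'];return R.from_quat([q[1],q[2],q[3],q[0]])
def rdown(yang):  # tool z down, tool y at world angle yang (deg)
    a=np.radians(yang);y=np.array([np.cos(a),np.sin(a),0]);z=np.array([0,0,-1.]);x=np.cross(y,z)
    return R.from_matrix(np.c_[x,y,z])
def plan(pos,yang,s=None):
    s=s or get_state();r=Rt(s)
    d=r.inv().apply(np.array(pos)-s['tcp_pos'])*1e3
    rv=(r.inv()*rdown(yang)).as_rotvec(degrees=True)
    print('shift mm',d.round(2),'rot deg',rv.round(2)); return d,rv
def brief():
    s=get_state();m=Rt(s).as_matrix()
    print('t',round(s['clock'],2),'tcp',s['tcp_pos'].round(4),'yang',np.degrees(np.arctan2(m[1,1],m[0,1])).round(2),'z',m[:,2].round(4),'F',s['wrist_force'].round(2),'M',s['ft_torque'].round(3),'gap',round(s['finger_gap'],4),'q',s['joint_pos'].round(2))
    return s
def fish(p,uv,z):
    K=p['intrinsics'];Rm=cv2.Rodrigues(np.array(p['rvec'],float))[0];t=np.array(p['tvec'],float).ravel()
    uv=np.atleast_2d(uv).astype(float)
    x=(uv[:,0]-K[0,2])/K[0,0];y=(uv[:,1]-K[1,2])/K[1,1];th=np.hypot(x,y)+1e-12
    d=np.c_[np.sin(th)*x/th,np.sin(th)*y/th,np.cos(th)]@Rm
    c=-Rm.T@t
    return c+d*((z-c[2])/d[:,2])[:,None]
def fproj(p,X):
    K=p['intrinsics'];Rm=cv2.Rodrigues(np.array(p['rvec'],float))[0];t=np.array(p['tvec'],float).ravel()
    c=np.atleast_2d(X)@Rm.T+t;r=np.hypot(c[:,0],c[:,1]);th=np.arctan2(r,c[:,2])
    return np.c_[K[0,0]*th*c[:,0]/r+K[0,2],K[1,1]*th*c[:,1]/r+K[1,2]]
E
python3 - <<'E'
from h import *
s=brief();p=viewer.read_camera('wrist')
Rm=cv2.Rodrigues(np.array(p['rvec'],float))[0];c=-Rm.T@np.array(p['tvec'])
print('cam world',c,'axis',Rm[2]);r=Rt(s);print('cam in tool',r.inv().apply(c-s['tcp_pos']),r.inv().apply(Rm[2]),'camx in tool',r.inv().apply(Rm[0]))
plan([0.595,0.263,0.231],188)
E
```

```text
t 1.15 tcp [0.202  0.5384 0.2313] yang 69.44 z [ 1.e-04  1.e-04 -1.e+00] F [-1.17  0.28  0.09] M [-0.06  -0.004 -0.027] gap 0.0853 q [ 1.07  0.31  0.05  1.3  -0.    1.43]
cam world [0.13436201 0.56477789 0.37426092] axis [ 0.2691534  -0.10013283 -0.95787779]
cam in tool [ 0.07254994  0.00095539 -0.14292858] [-2.87146304e-01  6.26751564e-04  9.57886531e-01] camx in tool [ 1.81657701e-03  9.99998344e-01 -1.09749066e-04]
shift mm [-4.6475e+02 -1.1986e+02  3.3000e-01] rot deg [ 0.0000e+00  1.0000e-02 -1.1856e+02]
```

arm_command(
  motion=[
    {"x": -46,"y": -12,"rz": -10.5},
    {"x": -93,"y": -24,"rz": -21},
    {"x": -140,"y": -36,"rz": -31.5},
    {"x": -186,"y": -48,"rz": -42},
    {"x": -232,"y": -60,"rz": -52.5},
    {"x": -279,"y": -72,"rz": -63},
    {"x": -325,"y": -84,"rz": -73.5},
    {"x": -372,"y": -96,"rz": -84},
    {"x": -420,"y": -108,"rz": -94.5},
    {"x": -464,"y": -120,"rz": -105},
  ],
)

```text
invalid input at $.motion[0]: expected keys x, y, z, rx, ry, rz, hand
```

arm_command(
  motion=[
    {"rz": -7,"hand": -0.2},
    {"rz": -13.5,"hand": -0.2},
    {"rz": -13.5,"hand": -0.2},
    {"rz": -13.5,"hand": -0.2},
  ],
)

```text
invalid input at $.motion[0]: expected keys x, y, z, rx, ry, rz, hand
```

```bash
python3 - <<'E'
from h import *
s=brief();p=viewer.read_camera('wrist');save(p,'w1')
import pickle;pickle.dump(p,open('w1.pkl','wb'))
print([(r['at'],r['score']) for r in finder.find_in(p,'key_head')])
print(fproj(p,[0.595,0.263,0.082]),fproj(p,[0.595,0.263,0.045]))
b=cv2.resize(p['image'][...,::-1],(800,600),interpolation=cv2.INTER_CUBIC);cv2.imwrite('pics/w1b.png',b)
E
```

```text
t 1.2 tcp [0.2019 0.5384 0.2313] yang 69.44 z [ 1.e-04  1.e-04 -1.e+00] F [ 0.15 -0.65  0.82] M [ 0.062 -0.041  0.01 ] gap 0.0854 q [1.07 0.31 0.05 1.3  0.   1.43]
[]
[[189.41009912 419.67993106]] [[192.09650805 404.75416043]]
```

View pics/w1b.png

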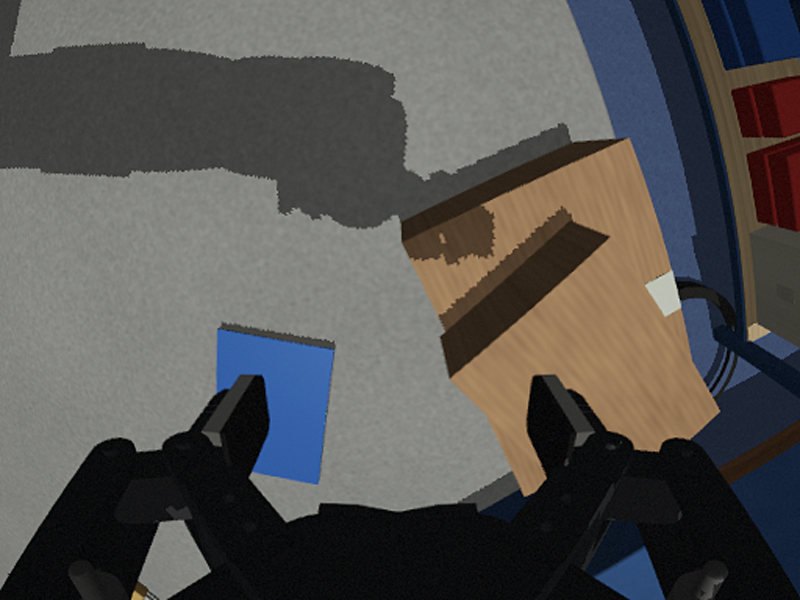

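The moves were refused because every row needs all the keys. This picture still shows the start pose.

arm_command(
  motion=[
    {"x": -46,"y": -12,"z": 0,"rx": 0,"ry": 0,"rz": -10.5,"hand": -1},
    {"x": -93,"y": -24,"z": 0,"rx": 0,"ry": 0,"rz": -21,"hand": -1},
    {"x": -140,"y": -36,"z": 0,"rx": 0,"ry": 0,"rz": -31.5,"hand": -1},
    {"x": -186,"y": -48,"z": 0,"rx": 0,"ry": 0,"rz": -42,"hand": -1},
    {"x": -232,"y": -60,"z": 0,"rx": 0,"ry": 0,"rz": -52.5,"hand": -1},
    {"x": -279,"y": -72,"z": 0,"rx": 0,"ry": 0,"rz": -63,"hand": -1},
    {"x": -325,"y": -84,"z": 0,"rx": 0,"ry": 0,"rz": -73.5,"hand": -1},
    {"x": -372,"y": -96,"z": 0,"rx": 0,"ry": 0,"rz": -84,"hand": -1},
    {"x": -420,"y": -108,"z": 0,"rx": 0,"ry": 0,"rz": -94.5,"hand": -1},
    {"x": -464,"y": -120,"z": 0,"rx": 0,"ry": 0,"rz": -105,"hand": -1},
  ],
)

```text
clock: 2.55
tcp_pos: [0.5957, 0.262, 0.2313]
orientation: [0.0, -0.674, 0.739, -0.0]
wrist_force: [1.4, 0.5, 0.6]
finger_gap: 0.0857
```

arm_command(
  motion=[
    {"x": 0,"y": 0,"z": 0,"rx": 0,"ry": 0,"rz": -7,"hand": -0.2},
    {"x": 0,"y": 0,"z": 0,"rx": 0,"ry": 0,"rz": -13.5,"hand": -0.2},
    {"x": 0,"y": 0,"z": 0,"rx": 0,"ry": 0,"rz": -13.5,"hand": -0.2},
    {"x": 0,"y": 0,"z": 0,"rx": 0,"ry": 0,"rz": -13.5,"hand": -0.2},
  ],
)

```text
clock: 3.05
tcp_pos: [0.5942, 0.2632, 0.2313]
orientation: [-0.0, 0.754, -0.657, -0.0]
wrist_force: [-0.0, -0.1, 0.9]
finger_gap: 0.0512
```

```bash
python3 - <<'E'
from h import *
s=brief();p=viewer.read_camera('wrist');save(p,'w2')
import pickle;pickle.dump(p,open('w2.pkl','wb'))
print([(r['at'],r['score']) for r in finder.find_in(p,'key_head')])
print(fproj(p,[0.595,0.263,0.082]),fproj(p,[0.595,0.263,0.045]))
b=cv2.resize(p['image'][...,::-1],(800,600),interpolation=cv2.INTER_CUBIC);cv2.imwrite('pics/w2b.png',b)
E
```

```text
t 3.05 tcp [0.5942 0.2632 0.2313] yang -172.15 z [ 0.e+00  1.e-04 -1.e+00] F [-0.03 -0.08  0.91] M [0.038 0.015 0.002] gap 0.0512 q [ 0.29  0.46  0.27  1.38  0.   -1.41]
[([248.7, 172.0], 0.57)]
[[254.26987353 175.97654749]] [[254.23895208 168.1088981 ]]
```

View pics/w2b.png

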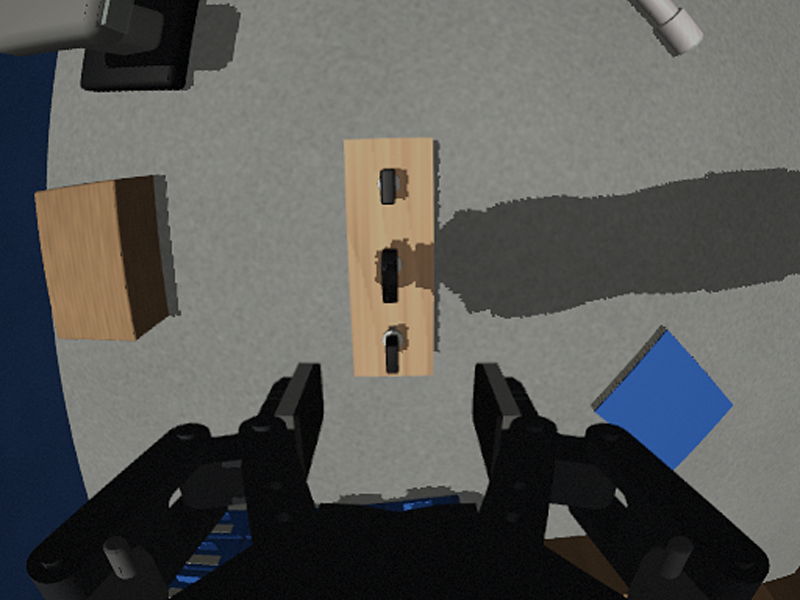

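The three heads are in one line and nearly parallel to the image columns. The round one is at (390,275) in the 800-wide picture, which is (249.6,176) in the raw image. The block edges are parallel to the tool x axis. Now I'll measure it by depth.

```bash
cat >> h.py <<'E'
def fcloud(p):
    K=p['intrinsics'];Rm=cv2.Rodrigues(np.array(p['rvec'],float))[0];t=np.array(p['tvec'],float).ravel()
    H,W=p['z_map'].shape;v,u=np.mgrid[0:H,0:W]
    x=(u-K[0,2])/K[0,0];y=(v-K[1,2])/K[1,1];th=np.hypot(x,y)+1e-12
    k=np.tan(np.minimum(th,1.4))/th
    d=np.dstack([x*k,y*k,np.ones_like(x)])*p['z_map'][...,None]
    return (d-t)@Rm
E
python3 - <<'E'
from h import *
import pickle;p=pickle.load(open('w2.pkl','rb'))
P=fcloud(p)
im=p['image'];dark=(im.sum(2)<150)
win=np.zeros(dark.shape,bool);win[155:196,238:262]=1
m=win&dark&(P[...,2]>0.06)
q=P[m];print('head',m.sum(),q.min(0).round(4),q.max(0).round(4),q.mean(0).round(4),np.percentile(q[:,2],[5,50,95]))
top=q[q[:,2]>0.088]; print('top',len(top),top.mean(0),cv2.minAreaRect(top[:,:2].astype(np.float32)))
win=np.zeros(dark.shape,bool);win[80:260,210:290]=1
b=win&(abs(P[...,2]-0.045)<0.005)&(im[...,0]>100)
print('block',cv2.minAreaRect(P[b][:,:2].astype(np.float32)),np.median(P[b][:,2]))
# pixel ellipse of dark head
n,l,st,ce=cv2.connectedComponentsWithStats((dark&win).astype(np.uint8))
for i in range(1,n):
    if st[i,4]>60: 
        ys,xs=np.nonzero(l==i);print(st[i],ce[i],cv2.minAreaRect(np.c_[xs,ys].astype(np.float32)))
c=cv2.resize(im[90:250,200:300][...,::-1],(500,800)[:2],interpolation=cv2.INTER_CUBIC)[:600]
cv2.imwrite('pics/w2z.png',cv2.resize(im[95:245,190:310][...,::-1],(480,600),interpolation=cv2.INTER_CUBIC))
E
```

```text
head 347 [0.5944 0.1911 0.0834] [0.6073 0.2793 0.3743] [0.6007 0.2596 0.0971] [0.086949   0.09773246 0.10041045]
top 324 [0.60052995 0.26048683 0.09790394] ((0.6040554046630859, 0.23544204235076904), (0.009766807779669762, 0.08812220394611359), 7.960295677185059)
block ((0.6000291705131531, 0.2641356587409973), (0.06235306337475777, 0.18067048490047455), 9.212784767150879) 0.04535019191815516
[243 108  10  23 109] [248.75229358 118.39449541] ((247.5, 119.0), (22.0, 9.0), 90.0)
[244 159  11  35 349] [248.91117479 175.57593123] ((249.0, 176.0), (34.0, 10.0), 90.0)
[247 214   8  25 191] [250.53926702 226.18324607] ((250.5, 226.0), (24.0, 7.0), 90.0)
```

View pics/w2z.png

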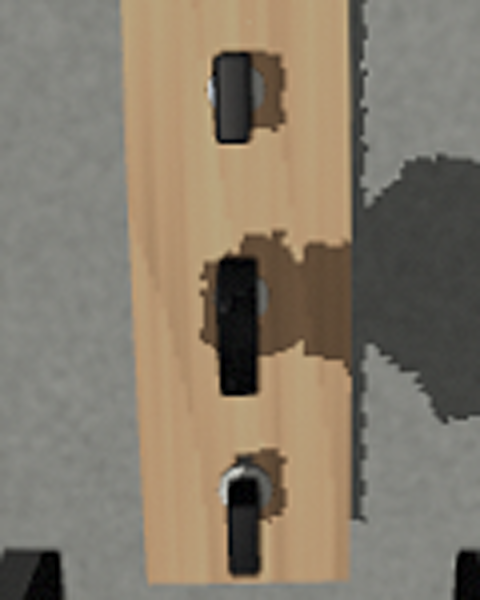

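```bash
python3 - <<'E'
from h import *
import pickle;p=pickle.load(open('w2.pkl','rb'))
print(fish(p,[249,176],0.096),fish(p,[248.9,175.6],0.100))
plan([0.5995,0.263,0.075],188.5)
E
```

```text
[[0.60052307 0.26028054 0.096     ]] [[0.60073857 0.25891139 0.1       ]]
shift mm [  1.07  -5.25 156.38] rot deg [-0.01  0.   -0.6 ]
```

arm_command(
  motion=[
    {"x": 1,"y": -5,"z": 40,"rx": 0,"ry": 0,"rz": -0.6,"hand": -0.2},
    {"x": 2,"y": -5,"z": 85,"rx": 0,"ry": 0,"rz": -0.6,"hand": -0.2},
    {"x": 2,"y": -5,"z": 125,"rx": 0,"ry": 0,"rz": -0.6,"hand": -0.2},
    {"x": 2,"y": -5,"z": 150,"rx": 0,"ry": 0,"rz": -0.6,"hand": -0.2},
    {"x": 2,"y": -5,"z": 156,"rx": 0,"ry": 0,"rz": -0.6,"hand": -0.2},
    {"x": 2,"y": -5,"z": 156,"rx": 0,"ry": 0,"rz": -0.6,"hand": -0.2},
  ],
)

```text
clock: 3.9
tcp_pos: [0.5997, 0.262, 0.0758]
orientation: [-0.0, 0.758, -0.653, 0.0]
wrist_force: [1.3, 0.0, 0.7]
finger_gap: 0.0509
```

```bash
python3 - <<'E'
from h import *
s=brief();p=viewer.read_camera('wrist');save(p,'w3')
import pickle;pickle.dump(p,open('w3.pkl','wb'))
cv2.imwrite('pics/w3b.png',cv2.resize(p['image'][160:340,150:360][...,::-1],(700,600),interpolation=cv2.INTER_CUBIC))
t=s['tcp_pos'];print(fproj(p,[t+[0,0,.019],t+[0,0,.037]]))
E
```

```text
t 3.9 tcp [0.5997 0.262  0.0758] yang -171.47 z [ 4.e-04  2.e-04 -1.e+00] F [1.26 0.04 0.65] M [-0.043 -0.002  0.021] gap 0.0509 q [ 0.29  0.54  0.01  1.04  0.   -1.43]
[[256.26267844 261.78599883]
 [256.53774124 282.91306609]]
```

View pics/w3b.png

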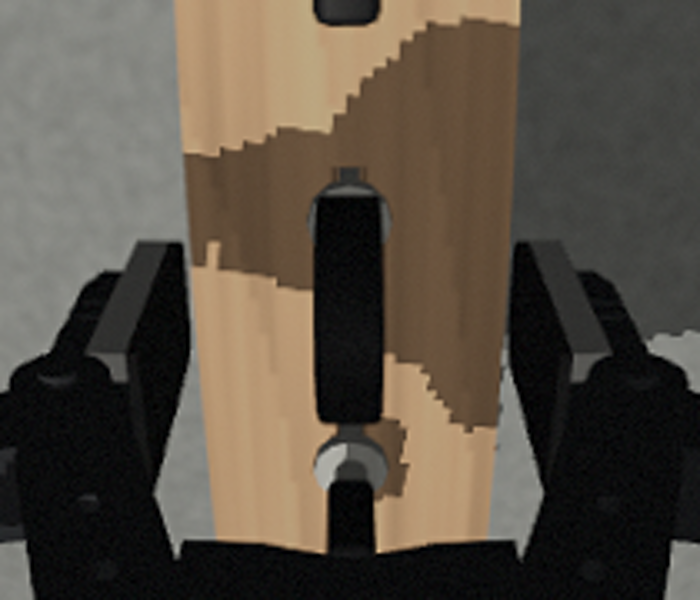

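The key (column 349 in the crop) is exactly midway between the pads (186 and 512), and it's parallel to them. I'll fit its position along the pads from the visible extent.

```bash
python3 - <<'E'
from h import *
import pickle;p=pickle.load(open('w3.pkl','rb'));s=get_state()
ex=Rt(s).apply([1,0,0]);a=np.linspace(0,2*np.pi,200);t=s['tcp_pos']
for dz in (0,):
  for dx in np.arange(-8,9,2)*1e-3:
    C=np.array([t[0],t[1],0.082])+ex*dx
    X=C+.018*np.cos(a)[:,None]*ex+np.outer(np.sin(a)*.018,[0,0,1])
    v=fproj(p,X)[:,1];print(dx,v.min().round(1),v.max().round(1), fproj(p,C-[0,0,.037])[0].round(1))
E
```

```text
-0.008 228.9 296.4 [254.8 233.3]
-0.006 225.5 293.4 [254.8 230.5]
-0.004 222.0 290.3 [254.8 227.7]
-0.002 218.4 287.2 [254.8 224.8]
0.0 214.8 284.1 [254.8 221.9]
0.002 211.2 280.9 [254.8 219. ]
0.004 207.6 277.6 [254.8 216. ]
0.006 203.9 274.4 [254.8 213.1]
0.008 200.2 271.0 [254.8 210.1]
```

arm_command(
  motion=[
    {"x": -1.8,"y": 0,"z": 8,"rx": 0,"ry": 0,"rz": 0,"hand": -0.2},
    {"x": -1.8,"y": 0,"z": 12.8,"rx": 0,"ry": 0,"rz": 0,"hand": -0.2},
    {"x": -1.8,"y": 0,"z": 12.8,"rx": 0,"ry": 0,"rz": 0,"hand": 0.3},
    {"x": -1.8,"y": 0,"z": 12.8,"rx": 0,"ry": 0,"rz": 0,"hand": 0.5},
    {"x": -1.8,"y": 0,"z": 12.8,"rx": 0,"ry": 0,"rz": 0,"hand": 1},
    {"x": -1.8,"y": 0,"z": 12.8,"rx": 0,"ry": 0,"rz": 0,"hand": 1},
    {"x": -1.8,"y": 0,"z": 12.8,"rx": 0,"ry": 0,"rz": 0,"hand": 1},
    {"x": -1.8,"y": 0,"z": 12.8,"rx": 0,"ry": 0,"rz": 0,"hand": 1},
  ],
  force=60,
)

```text
clock: 4.95
tcp_pos: [0.5995, 0.2637, 0.0628]
orientation: [-0.0, 0.758, -0.652, 0.0]
wrist_force: [0.4, 0.5, 1.5]
finger_gap: 0.0092
```

```bash
python3 - <<'E'
from h import *
s=brief();p=viewer.read_camera('wrist');save(p,'w4')
cv2.imwrite('pics/w4b.png',cv2.resize(p['image'][160:340,150:360][...,::-1],(700,600),interpolation=cv2.INTER_CUBIC))
E
```

```text
t 4.95 tcp [0.5995 0.2637 0.0628] yang -171.46 z [ 6.e-04  2.e-04 -1.e+00] F [0.44 0.48 1.53] M [-0.022 -0.044  0.007] gap 0.0092 q [ 0.29  0.55 -0.    1.01  0.   -1.43]
```

View pics/w4b.png

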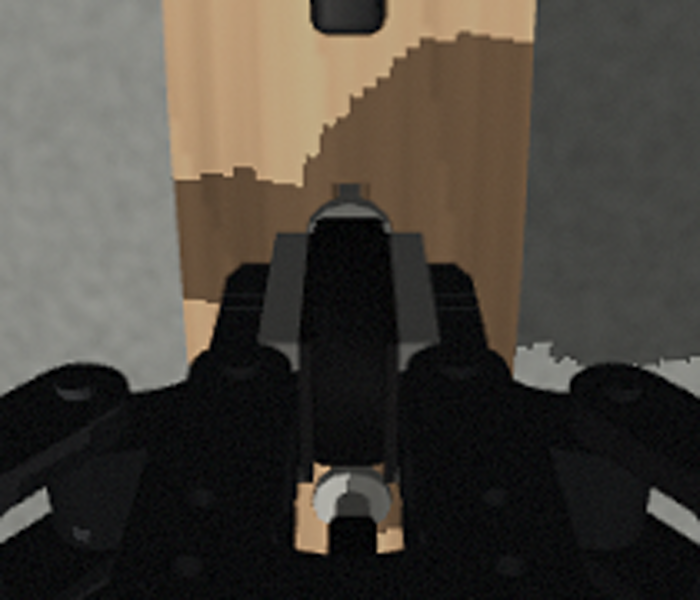

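Gripped cleanly: gap 9.2 mm and low forces. Lifting straight up.

arm_command(
  motion=[
    {"x": 0,"y": 0,"z": -6,"rx": 0,"ry": 0,"rz": 0,"hand": 1},
    {"x": 0,"y": 0,"z": -16,"rx": 0,"ry": 0,"rz": 0,"hand": 1},
    {"x": 0,"y": 0,"z": -28,"rx": 0,"ry": 0,"rz": 0,"hand": 1},
    {"x": 0,"y": 0,"z": -45,"rx": 0,"ry": 0,"rz": 0,"hand": 1},
    {"x": 0,"y": 0,"z": -70,"rx": 0,"ry": 0,"rz": 0,"hand": 1},
    {"x": 0,"y": 0,"z": -100,"rx": 0,"ry": 0,"rz": 0,"hand": 1},
    {"x": 0,"y": 0,"z": -125,"rx": 0,"ry": 0,"rz": 0,"hand": 1},
    {"x": 0,"y": 0,"z": -140,"rx": 0,"ry": 0,"rz": 0,"hand": 1},
    {"x": 0,"y": 0,"z": -140,"rx": 0,"ry": 0,"rz": 0,"hand": 1},
  ],
  force=60,
)

```text
clock: 6.12
tcp_pos: [0.6, 0.2638, 0.2043]
orientation: [-0.001, 0.758, -0.652, 0.001]
wrist_force: [-0.1, 0.4, -1.2]
finger_gap: 0.0097
```

```bash
python3 - <<'E'
from h import *
s=brief();p=viewer.read_camera('wrist');save(p,'w5')
cv2.imwrite('pics/w5b.png',cv2.resize(p['image'][160:340,150:360][...,::-1],(700,600),interpolation=cv2.INTER_CUBIC))
p=viewer.read_camera('scene');save(p,'s5')
plan([0.555,-0.205,0.203],174,s)
plan([0.569,-0.238,0.203],174,s)
E
```

```text
t 6.12 tcp [0.6    0.2638 0.2043] yang -171.46 z [ 2.9e-03  9.0e-04 -1.0e+00] F [-0.09  0.37 -1.2 ] M [0.016 0.03  0.019] gap 0.0097 q [ 0.29  0.48  0.23  1.32  0.   -1.43]
shift mm [456.96 114.12   0.7 ] rot deg [-0.17  0.05 14.54]
shift mm [491.68 105.18   0.71] rot deg [-0.17  0.05 14.54]
```

View pics/w5b.png

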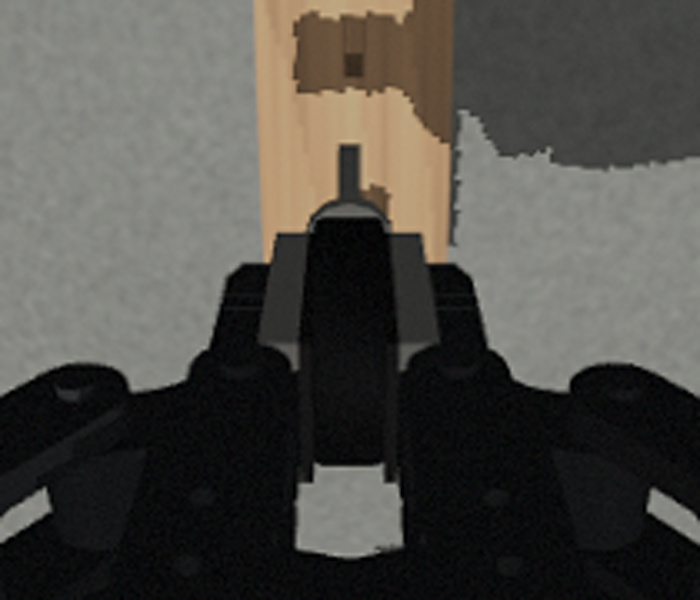

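View pics/s5.png

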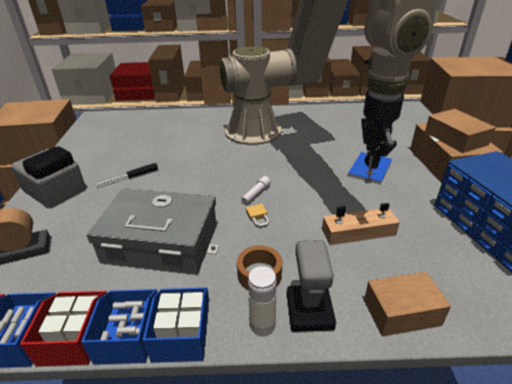

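The key is out and the spares haven't moved. I'll travel to a viewing pose 35 mm past the lock so the wrist camera sees the keyway clear of the bit.

arm_command(
  motion=[
    {"x": 30,"y": 5,"z": 0,"rx": 0,"ry": 0,"rz": 1.5,"hand": 1},
    {"x": 85,"y": 16,"z": 0,"rx": 0,"ry": 0,"rz": 3,"hand": 1},
    {"x": 145,"y": 27,"z": 0,"rx": 0,"ry": 0,"rz": 4.5,"hand": 1},
    {"x": 205,"y": 38,"z": 0,"rx": 0,"ry": 0,"rz": 6,"hand": 1},
    {"x": 265,"y": 50,"z": 0,"rx": 0,"ry": 0,"rz": 7.5,"hand": 1},
    {"x": 325,"y": 62,"z": 0,"rx": 0,"ry": 0,"rz": 9,"hand": 1},
    {"x": 385,"y": 75,"z": 0,"rx": 0,"ry": 0,"rz": 10.5,"hand": 1},
    {"x": 440,"y": 88,"z": 0,"rx": 0,"ry": 0,"rz": 12,"hand": 1},
    {"x": 490,"y": 100,"z": 0,"rx": 0,"ry": 0,"rz": 13.5,"hand": 1},
    {"x": 525,"y": 110,"z": 0,"rx": 0,"ry": 0,"rz": 14.5,"hand": 1},
  ],
  force=60,
)

```text
clock: 7.48
tcp_pos: [0.5672, -0.274, 0.2006]
orientation: [-0.0, -0.668, 0.744, 0.001]
wrist_force: [-0.9, 0.5, 0.3]
finger_gap: 0.0094
```

arm_command(
  motion=[
    {"x": 0,"y": 0,"z": 0,"rx": 0,"ry": 0,"rz": 0,"hand": 1},
    {"x": 0,"y": 0,"z": 0,"rx": 0,"ry": 0,"rz": 0,"hand": 1},
  ],
  force=60,
)

```text
clock: 7.72
tcp_pos: [0.5678, -0.2713, 0.2012]
orientation: [-0.0, -0.669, 0.743, 0.001]
wrist_force: [0.2, 0.8, 0.0]
finger_gap: 0.0093
```

```bash
python3 - <<'E'
from h import *
s=brief();p=viewer.read_camera('wrist');save(p,'w6')
import pickle;pickle.dump((s,p),open('w6.pkl','wb'))
cv2.imwrite('pics/w6b.png',cv2.resize(p['image'][80:290,130:390][...,::-1],(780,630-30),interpolation=cv2.INTER_CUBIC))
print([(r['at'],r['score']) for r in finder.find_in(p,'lock_mouth')])
E
```

```text
t 7.72 tcp [ 0.5678 -0.2713  0.2012] yang 174.03 z [-0.0019  0.0018 -1.    ] F [0.22 0.78 0.02] M [ 0.03   0.024 -0.021] gap 0.0093 q [-0.57  0.43  0.14  1.29  0.   -2.04]
[([200.7, 162.4], 0.9)]
```

View pics/w6b.png

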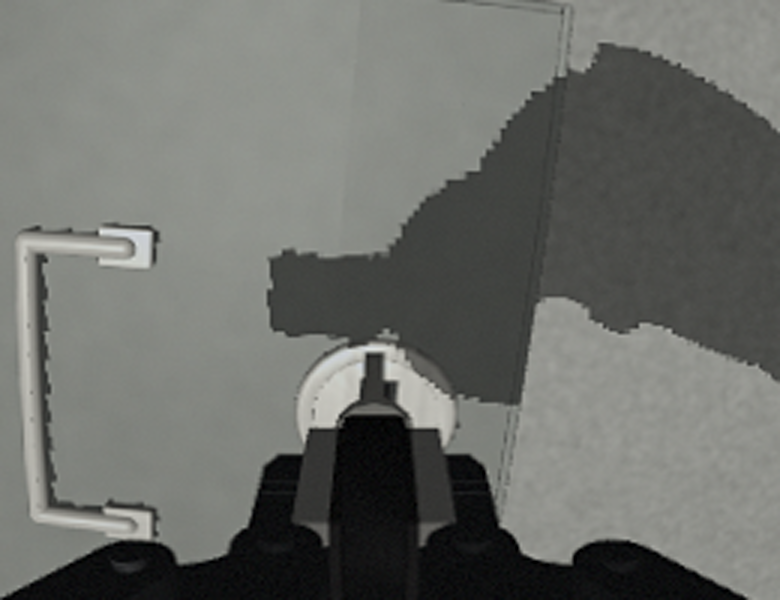

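```bash
python3 - <<'E'
from h import *
import pickle;s,p=pickle.load(open('w6.pkl','rb'))
for u,v in ((377,415),(297,410),(458,410),(377,337)):
    print(fish(p,[130+u/3,80+v*.35],0.104))
P=np.load('topP.npy');t=viewer.read_camera('top')
im=t['image'];save(t,'t6')
print(world(t,[270+348/6,110+376/6],0.104), world(t,[270+326/6,110+373/6],.104), world(t,[270+372/6,110+378/6],.104))
sc=viewer.read_camera('scene')
print(P[172:175,327:330].reshape(-1,3).mean(0))
print([ (r['at'],r['score'], world(sc,r['at'],.104)) for r in finder.find_in(sc,'lock_mouth')])
E
```

```text
[[ 0.57025826 -0.23980636  0.104     ]]
[[ 0.59339228 -0.24382288  0.104     ]]
[[ 0.54647642 -0.23892138  0.104     ]]
[[ 0.56771646 -0.26495389  0.104     ]]
[[ 0.56898481 -0.24039597  0.104     ]] [[ 0.57042876 -0.22963098  0.104     ]] [[ 0.56804772 -0.25215393  0.104     ]]
[ 0.57005588 -0.24256467  0.09395574]
[([154.5, 232.1], 0.66, array([[ 0.69101594, -0.23529879,  0.104     ]]))]
```

In this camera, up is tool +x, so I overshot the wrong way. The lock centre reads (0.570,-0.240), which agrees with the top camera's (0.569,-0.240). I'll move 70 mm back for a clear view.

arm_command(
  motion=[
    {"x": -35,"y": 0,"z": 0,"rx": 0,"ry": 0,"rz": 0,"hand": 1},
    {"x": -70,"y": -5,"z": 0,"rx": 0,"ry": 0,"rz": 0,"hand": 1},
    {"x": -70,"y": -5,"z": 0,"rx": 0,"ry": 0,"rz": 0,"hand": 1},
    {"x": -70,"y": -5,"z": 0,"rx": 0,"ry": 0,"rz": 0,"hand": 1},
  ],
  force=60,
)

```text
clock: 8.48
tcp_pos: [0.5808, -0.2024, 0.2027]
orientation: [-0.0, -0.67, 0.742, -0.0]
wrist_force: [0.2, 0.1, -0.3]
finger_gap: 0.0093
```

```bash
python3 - <<'E'
from h import *
s=brief();p=viewer.read_camera('wrist');save(p,'w7')
import pickle;pickle.dump((s,p),open('w7.pkl','wb'))
cv2.imwrite('pics/w7b.png',cv2.resize(p['image'][110:230,170:330][...,::-1],(800,600),interpolation=cv2.INTER_CUBIC))
print([(r['at'],r['score'],fish(p,r['at'],.104)) for r in finder.find_in(p,'lock_mouth')])
E
```

```text
t 8.47 tcp [ 0.5808 -0.2024  0.2027] yang 174.11 z [ 3.e-04 -5.e-04 -1.e+00] F [ 0.19  0.14 -0.27] M [0.03  0.001 0.023] gap 0.0093 q [-0.47  0.4   0.1   1.27 -0.   -1.93]
[([205.5, 119.6], 0.69, array([[ 0.61497002, -0.26643923,  0.104     ]]))]
```

View pics/w7b.png

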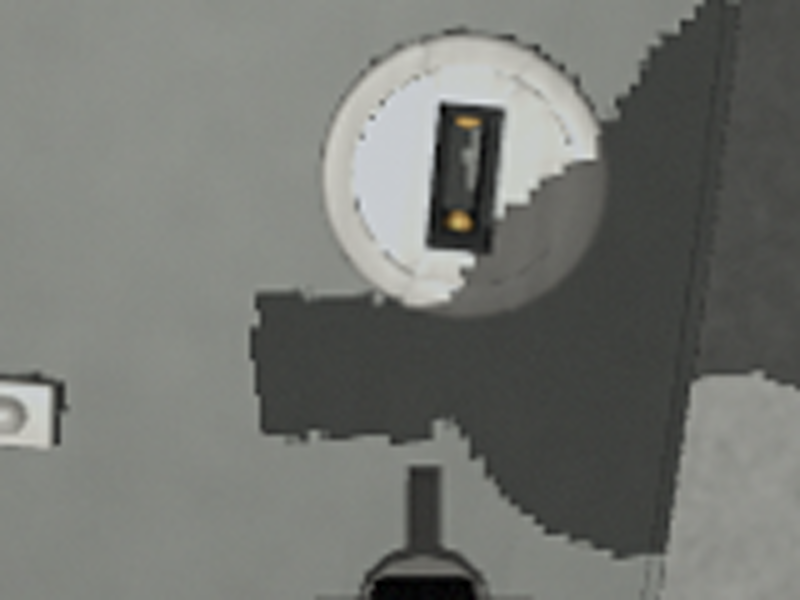

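The keyway is clear: crop corners (441,103), (505,107), (490,252), (427,247), with brass pins at both ends. The key's bit is at column 424, rows 465–555.

```bash
python3 - <<'E'
from h import *
import pickle;s,p=pickle.load(open('w7.pkl','rb'))
px=lambda u,v:[170+(u+.5)/5-.5,110+(v+.5)/5-.5]
c=np.array([fish(p,px(*q),.104)[0] for q in((441,103),(505,107),(490,252),(427,247))]);print(c.round(4),'ctr',c.mean(0))
for e in (c[0]-c[3],c[1]-c[2]): print('len',np.linalg.norm(e),'ang',np.degrees(np.arctan2(e[1],e[0])))
for e in (c[1]-c[0],c[2]-c[3]): print('w',np.linalg.norm(e),'ang',np.degrees(np.arctan2(e[1],e[0])))
th=np.linspace(0,2*np.pi,9)[:-1]
print('lockcircle ctr', fish(p,px(464,172),.104))
t=s['tcp_pos'];r=Rt(s)
inv=lambda w:((w-170+.5)*5-.5)
# bit corners model in tool frame: tip 46mm beyond tcp
for nm,X in dict(tip=[0,0,.046],tipR=[.0055,.0011,.046],tipL=[.0055,-.0011,.046],b4L=[.009,-.00225,.042],b4R=[.009,.00225,.042],b12=[.009,0,.034],col=[0,0,.018],colx=[.008,0,.018]).items():
    q=fproj(p,t+r.apply(X))[0];print(nm,[(q[0]-170+.5)*5-.5,(q[1]-110+.5)*5-.5])
E
```

```text
[[ 0.5736 -0.253   0.104 ]
 [ 0.5633 -0.2514  0.104 ]
 [ 0.568  -0.2276  0.104 ]
 [ 0.5782 -0.2295  0.104 ]] ctr [ 0.57077706 -0.24037769  0.104     ]
len 0.023985578887910104 ang -101.18390918800213
len 0.024198774220099792 ang -101.07751173362946
w 0.010410583723585278 ang 170.86176486863255
w 0.010450087238506989 ang 169.68495269463273
lockcircle ctr [[ 0.5709711  -0.24134586  0.104     ]]
tip [np.float64(428.90184309493577), np.float64(516.1324763588523)]
tipR [np.float64(437.18632625882987), np.float64(478.08177435157177)]
tipL [np.float64(420.87073152049567), np.float64(478.0607399101792)]
b4L [np.float64(412.149012238889), np.float64(463.16503503306444)]
b4R [np.float64(446.3570177819916), np.float64(463.21042402416504)]
b12 [np.float64(429.56061308271427), np.float64(483.77683428888474)]
col [np.float64(429.98148236033444), np.float64(600.7921817002899)]
colx [np.float64(430.2210537716375), np.float64(538.2822237799526)]
```

Keyway size fits the spec with its chamfer (24.1 x 10.4 measured, 24.6 x 11.1 expected). Centre is (0.5708,-0.2404) and the yaw is -11°, matching the box. I'll go to just above it.

```bash
python3 - <<'E'
from h import *
s=brief();plan([0.5701,-0.2402,0.160],169,s)
E
```

```text
t 8.57 tcp [ 0.5806 -0.2033  0.2026] yang 174.02 z [ 2.e-04 -3.e-04 -1.e+00] F [-0.27 -0.79  0.03] M [ 0.018 -0.006  0.01 ] gap 0.0091 q [-0.47  0.4   0.1   1.27 -0.   -1.93]
shift mm [37.82  6.66 42.57] rot deg [-0.02 -0.01  5.02]
```

arm_command(
  motion=[
    {"x": 18,"y": 3,"z": 0,"rx": 0,"ry": 0,"rz": 3,"hand": 1},
    {"x": 37.8,"y": 6.7,"z": 10,"rx": 0,"ry": 0,"rz": 5,"hand": 1},
    {"x": 37.8,"y": 6.7,"z": 25,"rx": 0,"ry": 0,"rz": 5,"hand": 1},
    {"x": 37.8,"y": 6.7,"z": 38,"rx": 0,"ry": 0,"rz": 5,"hand": 1},
    {"x": 37.8,"y": 6.7,"z": 42.5,"rx": 0,"ry": 0,"rz": 5,"hand": 1},
    {"x": 37.8,"y": 6.7,"z": 42.5,"rx": 0,"ry": 0,"rz": 5,"hand": 1},
  ],
  force=100,
)

```text
clock: 9.32
tcp_pos: [0.5699, -0.2391, 0.1594]
orientation: [-0.0, -0.637, 0.771, 0.001]
wrist_force: [0.1, 0.2, -1.1]
finger_gap: 0.0086
```

```bash
python3 - <<'E'
from h import *
s=brief();p=viewer.read_camera('wrist');save(p,'w8')
import pickle;pickle.dump((s,p),open('w8.pkl','wb'))
cv2.imwrite('pics/w8b.png',cv2.resize(p['image'][150:270,170:330][...,::-1],(800,600),interpolation=cv2.INTER_CUBIC))
t=s['tcp_pos'];r=Rt(s)
for nm,X in dict(tip=[0,0,.046],b4L=[.009,-.00225,.042],b4R=[.009,.00225,.042],lock=None).items():
    X=t+r.apply(X) if X else np.array([.5708,-.2404,.104])
    q=fproj(p,X)[0];print(nm,(q-[170,150]+.5)*5-.5)
E
```

```text
t 9.32 tcp [ 0.5699 -0.2391  0.1594] yang 169.08 z [-9.e-04  7.e-04 -1.e+00] F [ 0.05  0.21 -1.12] M [ 0.029 -0.031  0.07 ] gap 0.0086 q [-0.53  0.42  0.03  1.18  0.   -1.91]
tip [428.1397109 315.714669 ]
b4L [411.35769274 262.719367  ]
b4R [445.57112242 262.76307483]
lock [419.47102795 284.59793618]
```

View pics/w8b.png

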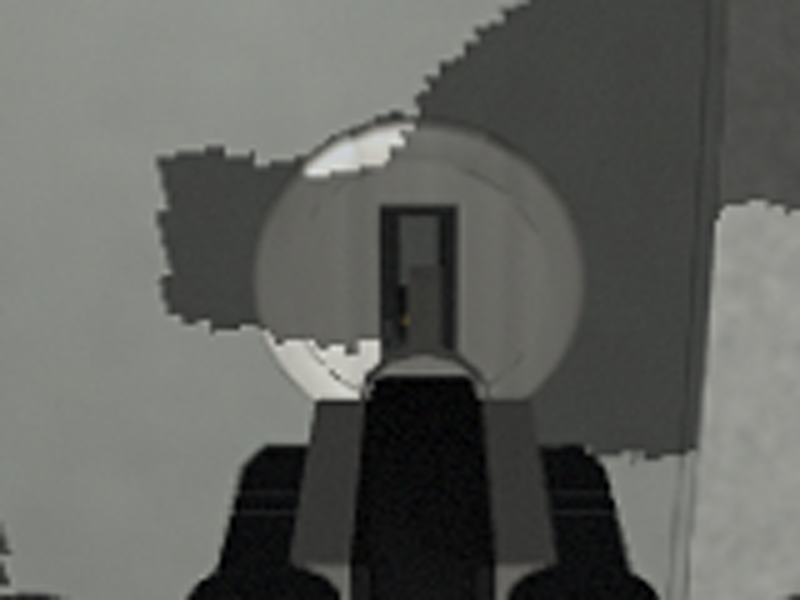

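The bit (columns 410–438) sits inside the keyway (380–458), about 0.65 mm off in y and about 1.2 mm short along the keyway. I'll let it settle and re-read before correcting.

arm_command(
  motion=[
    {"x": 0,"y": -0.6,"z": 0,"rx": 0,"ry": 0,"rz": 0,"hand": 1},
    {"x": 0,"y": -0.6,"z": 0,"rx": 0,"ry": 0,"rz": 0,"hand": 1},
    {"x": 0,"y": -0.6,"z": 0,"rx": 0,"ry": 0,"rz": 0,"hand": 1},
  ],
  force=100,
)

```text
clock: 9.75
tcp_pos: [0.5708, -0.2398, 0.1603]
orientation: [0.0, -0.636, 0.771, -0.0]
wrist_force: [-0.2, -0.2, -0.2]
finger_gap: 0.009
```

```bash
python3 - <<'E'
from h import *
s=brief();plan([0.5704,-0.2404,0.160],169,s)
E
```

```text
t 9.75 tcp [ 0.5708 -0.2398  0.1603] yang 169.05 z [ 5.e-04 -2.e-04 -1.e+00] F [-0.21 -0.15 -0.16] M [ 0.003 -0.035 -0.003] gap 0.009 q [-0.53  0.43  0.03  1.18  0.   -1.91]
shift mm [0.69 0.32 0.29] rot deg [-0.03 -0.    0.05]
```

Settled, with noise of a few tenths of a mm. Descending into the mouth, tip to about 6 mm below the face.

arm_command(
  motion=[
    {"x": 0.6,"y": 0.2,"z": 4,"rx": 0,"ry": 0,"rz": 0,"hand": 1},
    {"x": 0.6,"y": 0.2,"z": 8,"rx": 0,"ry": 0,"rz": 0,"hand": 1},
    {"x": 0.6,"y": 0.2,"z": 12,"rx": 0,"ry": 0,"rz": 0,"hand": 1},
    {"x": 0.6,"y": 0.2,"z": 16,"rx": 0,"ry": 0,"rz": 0,"hand": 1},
    {"x": 0.6,"y": 0.2,"z": 16,"rx": 0,"ry": 0,"rz": 0,"hand": 1},
  ],
  force=100,
)

```text
clock: 10.38
tcp_pos: [0.5701, -0.2402, 0.1434]
orientation: [-0.0, -0.636, 0.771, 0.0]
wrist_force: [0.9, 0.7, -0.6]
finger_gap: 0.009
```

```bash
python3 - <<'E'
from h import *
s=brief();p=viewer.read_camera('wrist');save(p,'w9')
cv2.imwrite('pics/w9b.png',cv2.resize(p['image'][150:270,170:330][...,::-1],(800,600),interpolation=cv2.INTER_CUBIC))
E
```

```text
t 10.38 tcp [ 0.5701 -0.2402  0.1434] yang 169.04 z [-8.e-04  6.e-04 -1.e+00] F [ 0.86  0.7  -0.57] M [-0.032  0.     0.003] gap 0.009 q [-0.53  0.43  0.01  1.14  0.   -1.91]
```

View pics/w9b.png

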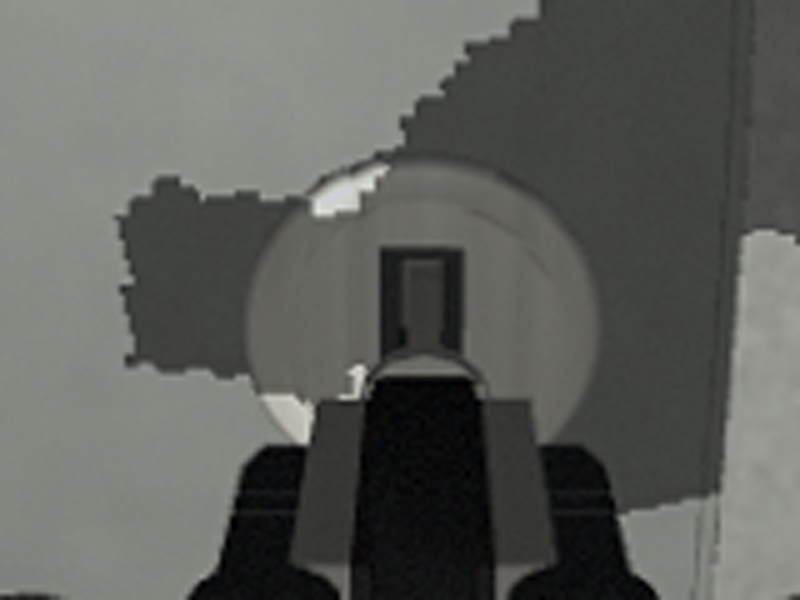

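The bit is in the keyway, centred (405–443 within 380–465), with no contact force. Continuing down to the pins.

arm_command(
  motion=[
    {"x": 0,"y": 0,"z": 2,"rx": 0,"ry": 0,"rz": 0,"hand": 1},
    {"x": 0,"y": 0,"z": 4,"rx": 0,"ry": 0,"rz": 0,"hand": 1},
    {"x": 0,"y": 0,"z": 6,"rx": 0,"ry": 0,"rz": 0,"hand": 1},
    {"x": 0,"y": 0,"z": 8,"rx": 0,"ry": 0,"rz": 0,"hand": 1},
    {"x": 0,"y": 0,"z": 8,"rx": 0,"ry": 0,"rz": 0,"hand": 1},
  ],
  force=100,
)

```text
clock: 11.05
tcp_pos: [0.5705, -0.2404, 0.1366]
orientation: [0.0, -0.636, 0.771, -0.0]
wrist_force: [-1.0, 0.1, 4.1]
finger_gap: 0.0088
```

```bash
python3 - <<'E'
from h import *
brief()
E
```

```text
t 11.05 tcp [ 0.5705 -0.2404  0.1366] yang 169.04 z [ 7.e-04 -4.e-04 -1.e+00] F [-1.02  0.15  4.06] M [ 0.113  0.26  -0.019] gap 0.0088 q [-0.53  0.44 -0.01  1.13  0.   -1.91]
```

The pins are felt at about 13 mm depth, with 4 N up. Rocking along the keyway while pushing gently.

arm_command(
  motion=[
    {"x": 1.3,"y": 0,"z": 1,"rx": 0,"ry": 0,"rz": 0,"hand": 1},
    {"x": 1.3,"y": 0,"z": 1.5,"rx": 0,"ry": 0,"rz": 0,"hand": 1},
    {"x": -1.3,"y": 0,"z": 1.5,"rx": 0,"ry": 0,"rz": 0,"hand": 1},
    {"x": -1.3,"y": 0,"z": 2,"rx": 0,"ry": 0,"rz": 0,"hand": 1},
    {"x": 1.3,"y": 0,"z": 2,"rx": 0,"ry": 0,"rz": 0,"hand": 1},
    {"x": 1.3,"y": 0,"z": 2,"rx": 0,"ry": 0,"rz": 0,"hand": 1},
    {"x": -1.3,"y": 0,"z": 2,"rx": 0,"ry": 0,"rz": 0,"hand": 1},
    {"x": -1.3,"y": 0,"z": 2,"rx": 0,"ry": 0,"rz": 0,"hand": 1},
    {"x": 0,"y": 0,"z": 2,"rx": 0,"ry": 0,"rz": 0,"hand": 1},
    {"x": 0,"y": 0,"z": 2,"rx": 0,"ry": 0,"rz": 0,"hand": 1},
  ],
  force=100,
)

```text
clock: 12.3
tcp_pos: [0.571, -0.2405, 0.1347]
orientation: [0.001, -0.636, 0.771, -0.001]
wrist_force: [-0.7, -0.4, 5.8]
finger_gap: 0.0088
```

```bash
python3 - <<'E'
from h import *
brief()
E
```

```text
t 12.3 tcp [ 0.571  -0.2405  0.1347] yang 169.04 z [ 1.7e-03 -1.0e-04 -1.0e+00] F [-0.71 -0.42  5.8 ] M [-0.112  0.084 -0.034] gap 0.0088 q [-0.53  0.44 -0.01  1.12  0.   -1.91]
```

arm_command(
  motion=[
    {"x": 1.4,"y": 0,"z": 1,"rx": 0,"ry": 0,"rz": 0,"hand": 1},
    {"x": 1.4,"y": 0,"z": 1.5,"rx": 0,"ry": 0,"rz": 0,"hand": 1},
    {"x": -1.4,"y": 0,"z": 2,"rx": 0,"ry": 0,"rz": 0,"hand": 1},
    {"x": -1.4,"y": 0,"z": 2.5,"rx": 0,"ry": 0,"rz": 0,"hand": 1},
    {"x": 1.4,"y": 0,"z": 3,"rx": 0,"ry": 0,"rz": 0,"hand": 1},
    {"x": 1.4,"y": 0,"z": 3,"rx": 0,"ry": 0,"rz": 0,"hand": 1},
    {"x": -1.4,"y": 0,"z": 3.5,"rx": 0,"ry": 0,"rz": 0,"hand": 1},
    {"x": -1.4,"y": 0,"z": 4,"rx": 0,"ry": 0,"rz": 0,"hand": 1},
    {"x": 0,"y": 0,"z": 4,"rx": 0,"ry": 0,"rz": 0,"hand": 1},
    {"x": 0,"y": 0,"z": 4,"rx": 0,"ry": 0,"rz": 0,"hand": 1},
  ],
  force=100,
)

```text
clock: 13.55
tcp_pos: [0.5702, -0.2401, 0.1298]
orientation: [0.0, -0.636, 0.771, 0.0]
wrist_force: [-1.2, -2.3, 0.4]
finger_gap: 0.009
```

```bash
python3 - <<'E'
from h import *
brief()
E
```

```text
t 13.55 tcp [ 0.5702 -0.2401  0.1298] yang 169.04 z [-1.e-04  9.e-04 -1.e+00] F [-1.25 -2.34  0.44] M [-0.453  0.132  0.046] gap 0.009 q [-0.53  0.44 -0.02  1.11  0.   -1.91]
```

Past the pins, with vertical force back near zero. Going down to the collar.

arm_command(
  motion=[
    {"x": 0,"y": 0,"z": 2,"rx": 0,"ry": 0,"rz": 0,"hand": 1},
    {"x": 0,"y": 0,"z": 4,"rx": 0,"ry": 0,"rz": 0,"hand": 1},
    {"x": 0,"y": 0,"z": 6,"rx": 0,"ry": 0,"rz": 0,"hand": 1},
    {"x": 0,"y": 0,"z": 7.5,"rx": 0,"ry": 0,"rz": 0,"hand": 1},
    {"x": 0,"y": 0,"z": 9,"rx": 0,"ry": 0,"rz": 0,"hand": 1},
    {"x": 0,"y": 0,"z": 9,"rx": 0,"ry": 0,"rz": 0,"hand": 1},
  ],
  force=100,
)

```text
clock: 14.3
tcp_pos: [0.5702, -0.2399, 0.1218]
orientation: [0.0, -0.636, 0.771, 0.0]
wrist_force: [-2.8, 2.1, 6.1]
finger_gap: 0.009
```

```bash
python3 - <<'E'
from h import *
brief();p=viewer.read_camera('wrist');save(p,'w10')
cv2.imwrite('pics/w10b.png',cv2.resize(p['image'][150:270,170:330][...,::-1],(800,600),interpolation=cv2.INTER_CUBIC))
E
```

```text
t 14.3 tcp [ 0.5702 -0.2399  0.1218] yang 169.06 z [ 3.e-04  5.e-04 -1.e+00] F [-2.78  2.06  6.05] M [ 0.369  0.466 -0.013] gap 0.009 q [-0.53  0.45 -0.03  1.09  0.   -1.91]
```

View pics/w10b.png

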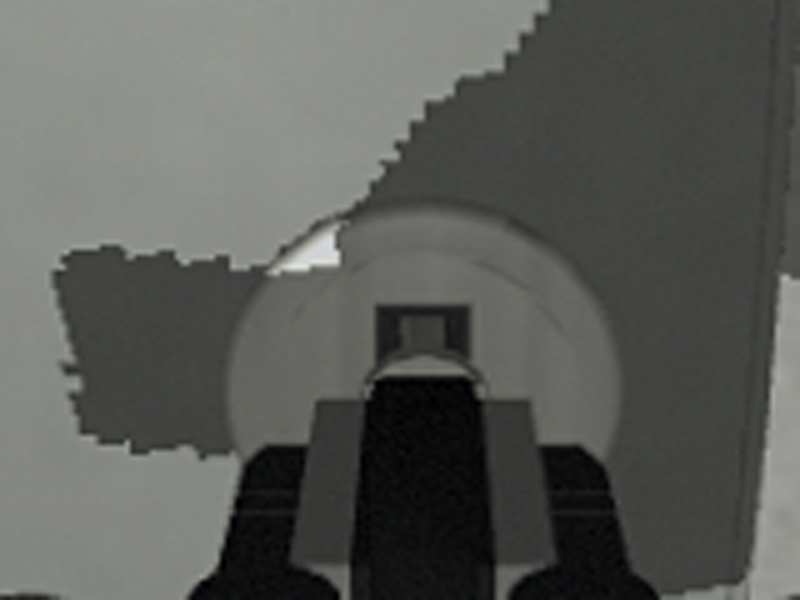

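Height 0.1218 matches the expected seat (0.122) and there is a reaction of 6 N. I'll push a little harder to confirm it's a hard stop.

arm_command(
  motion=[
    {"x": 0,"y": 0,"z": 1,"rx": 0,"ry": 0,"rz": 0,"hand": 1},
    {"x": 0,"y": 0,"z": 2,"rx": 0,"ry": 0,"rz": 0,"hand": 1},
    {"x": 0,"y": 0,"z": 2,"rx": 0,"ry": 0,"rz": 0,"hand": 1},
    {"x": 0,"y": 0,"z": 2,"rx": 0,"ry": 0,"rz": 0,"hand": 1},
  ],
  force=100,
)

```text
clock: 14.85
tcp_pos: [0.5703, -0.2399, 0.1216]
orientation: [0.0, -0.637, 0.771, -0.001]
wrist_force: [-5.3, 3.6, 14.6]
finger_gap: 0.0085
```

```bash
python3 - <<'E'
from h import *
brief();p=viewer.read_camera('scene');save(p,'s11')
cv2.imwrite('pics/s11b.png',cv2.resize(p['image'][140:260,90:230][...,::-1],(700,600),interpolation=cv2.INTER_CUBIC))
E
```

```text
t 14.85 tcp [ 0.5703 -0.2399  0.1216] yang 169.07 z [ 1.5e-03 -3.0e-04 -1.0e+00] F [-5.3   3.64 14.56] M [ 0.719  1.125 -0.007] gap 0.0085 q [-0.53  0.45 -0.03  1.09  0.   -1.91]
```

View pics/s11b.png

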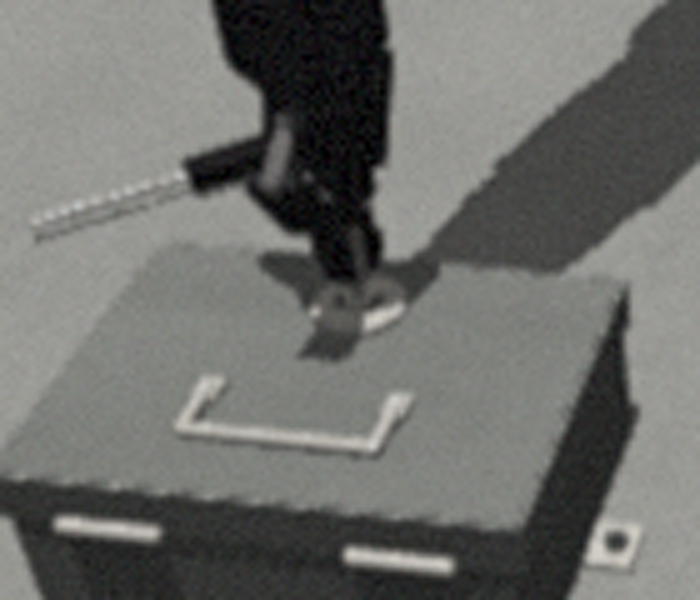

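A clear hard stop: 2 mm more command gave +8.5 N and no travel, so the collar is seated. I'll ease the push, then turn clockwise (+rz about the downward tool axis).

arm_command(
  motion=[
    {"x": 0,"y": 0,"z": -2,"rx": 0,"ry": 0,"rz": 0,"hand": 1},
    {"x": 0,"y": 0,"z": -2,"rx": 0,"ry": 0,"rz": 5,"hand": 1},
    {"x": 0,"y": 0,"z": -2,"rx": 0,"ry": 0,"rz": 10,"hand": 1},
    {"x": 0,"y": 0,"z": -2,"rx": 0,"ry": 0,"rz": 15,"hand": 1},
    {"x": 0,"y": 0,"z": -2,"rx": 0,"ry": 0,"rz": 20,"hand": 1},
    {"x": 0,"y": 0,"z": -2,"rx": 0,"ry": 0,"rz": 20,"hand": 1},
  ],
  force=110,
)

```text
clock: 15.65
tcp_pos: [0.5707, -0.2403, 0.1218]
orientation: [0.0, -0.493, 0.87, -0.0]
wrist_force: [-1.5, 1.3, 6.5]
finger_gap: 0.0089
```

```bash
python3 - <<'E'
from h import *
brief()
E
```

```text
t 15.65 tcp [ 0.5707 -0.2403  0.1218] yang 149.02 z [ 1.1e-03 -1.0e-04 -1.0e+00] F [-1.53  1.3   6.53] M [0.242 0.314 0.056] gap 0.0089 q [-0.53  0.45 -0.03  1.09  0.   -1.56]
```

It turns freely against the spring (0.056 N m). Continuing to about 92°.

arm_command(
  motion=[
    {"x": 0,"y": 0,"z": 0,"rx": 0,"ry": 0,"rz": 9,"hand": 1},
    {"x": 0,"y": 0,"z": 0,"rx": 0,"ry": 0,"rz": 18,"hand": 1},
    {"x": 0,"y": 0,"z": 0,"rx": 0,"ry": 0,"rz": 27,"hand": 1},
    {"x": 0,"y": 0,"z": 0,"rx": 0,"ry": 0,"rz": 36,"hand": 1},
    {"x": 0,"y": 0,"z": 0,"rx": 0,"ry": 0,"rz": 45,"hand": 1},
    {"x": 0,"y": 0,"z": 0,"rx": 0,"ry": 0,"rz": 54,"hand": 1},
    {"x": 0,"y": 0,"z": 0,"rx": 0,"ry": 0,"rz": 63,"hand": 1},
    {"x": 0,"y": 0,"z": 0,"rx": 0,"ry": 0,"rz": 70,"hand": 1},
    {"x": 0,"y": 0,"z": 0,"rx": 0,"ry": 0,"rz": 72,"hand": 1},
    {"x": 0,"y": 0,"z": 0,"rx": 0,"ry": 0,"rz": 72,"hand": 1},
  ],
  force=110,
)

```text
clock: 16.9
tcp_pos: [0.571, -0.241, 0.1218]
orientation: [0.001, 0.112, 0.994, -0.001]
wrist_force: [-0.6, -1.7, 5.1]
finger_gap: 0.0085
```

```bash
python3 - <<'E'
from h import *
brief()
E
```

```text
t 16.9 tcp [ 0.571  -0.241   0.1218] yang 77.11 z [ 0.0016 -0.0014 -1.    ] F [-0.58 -1.73  5.14] M [-0.266  0.207  0.12 ] gap 0.0085 q [-0.53  0.45 -0.03  1.09 -0.   -0.3 ]
```

arm_command(
  motion=[
    {"x": 0,"y": 0,"z": 0,"rx": 0,"ry": 0,"rz": 2,"hand": 1},
    {"x": 0,"y": 0,"z": 0,"rx": 0,"ry": 0,"rz": 4,"hand": 1},
    {"x": 0,"y": 0,"z": 0,"rx": 0,"ry": 0,"rz": 4,"hand": 1},
  ],
  force=110,
)

```text
clock: 17.27
tcp_pos: [0.5709, -0.241, 0.1218]
orientation: [0.001, 0.147, 0.989, -0.001]
wrist_force: [0.0, -1.6, 5.1]
finger_gap: 0.0088
```

```bash
python3 - <<'E'
from h import *
brief()
E
```

```text
t 17.27 tcp [ 0.5709 -0.241   0.1218] yang 73.11 z [ 0.0015 -0.0014 -1.    ] F [ 0.02 -1.62  5.12] M [-0.365  0.202  0.19 ] gap 0.0088 q [-0.53  0.45 -0.03  1.09 -0.   -0.23]
```

arm_command(
  motion=[
    {"x": 0,"y": 0,"z": 0,"rx": 0,"ry": 0,"rz": 2,"hand": 1},
    {"x": 0,"y": 0,"z": 0,"rx": 0,"ry": 0,"rz": 2,"hand": 1},
    {"x": 0,"y": 0,"z": 0,"rx": 0,"ry": 0,"rz": 2,"hand": 1},
  ],
  force=110,
)

```text
clock: 17.65
tcp_pos: [0.5709, -0.241, 0.1218]
orientation: [0.001, 0.164, 0.986, -0.001]
wrist_force: [-0.4, -0.6, 5.4]
finger_gap: 0.0083
```

```bash
python3 - <<'E'
from h import *
brief();p=viewer.read_camera('wrist');save(p,'w12')
import pickle;pickle.dump((get_state(),p),open('w12.pkl','wb'))
cv2.imwrite('pics/w12b.png',cv2.resize(p['image'][150:270,170:330][...,::-1],(800,600),interpolation=cv2.INTER_CUBIC))
E
```

```text
t 17.65 tcp [ 0.5709 -0.241   0.1218] yang 71.12 z [ 0.0015 -0.0015 -1.    ] F [-0.44 -0.59  5.4 ] M [-0.324  0.113  0.134] gap 0.0083 q [-0.53  0.45 -0.03  1.09 -0.   -0.2 ]
```

View pics/w12b.png

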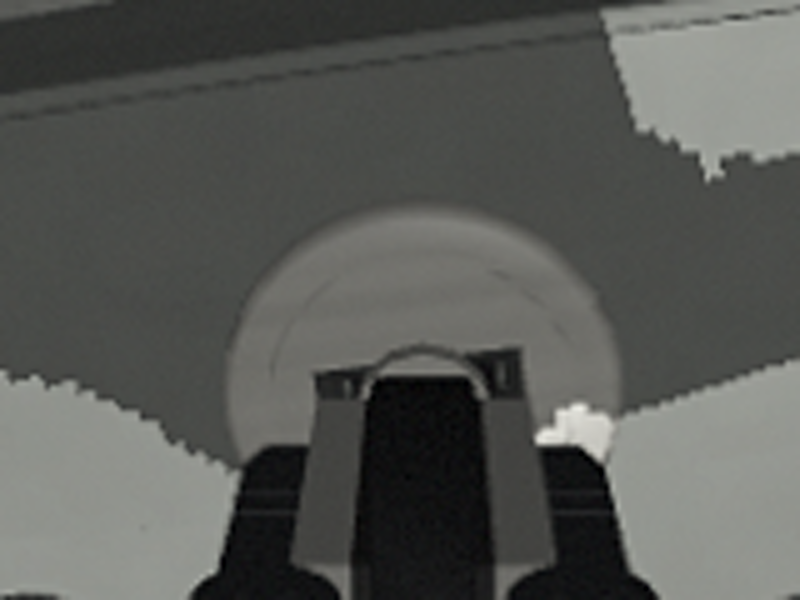

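The key has turned to about 98° from the face keyway, which is fixed and visible at rows 350–400. I'll average the torque and then probe for the stop.

```bash
cat > av.py <<'E'
from h import *
M=[]
for i in range(6):
    viewer.read_camera('top');s=get_state();M.append(np.r_[s['ft_torque'],s['wrist_force']])
print(np.mean(M,0).round(3),np.std(M,0).round(3));brief()
E
python3 av.py
```

```text
[-0.299  0.194  0.153 -1.012 -1.402  5.167] [0.032 0.038 0.027 0.49  0.618 0.188]
t 18.0 tcp [ 0.5709 -0.241   0.1218] yang 71.13 z [ 0.0015 -0.0015 -1.    ] F [-1.56 -1.48  5.  ] M [-0.326  0.152  0.181] gap 0.0087 q [-0.53  0.45 -0.03  1.09 -0.   -0.2 ]
```

arm_command(
  motion=[
    {"x": 0,"y": 0,"z": 0,"rx": 0,"ry": 0,"rz": 2,"hand": 1},
    {"x": 0,"y": 0,"z": 0,"rx": 0,"ry": 0,"rz": 2,"hand": 1},
    {"x": 0,"y": 0,"z": 0,"rx": 0,"ry": 0,"rz": 2,"hand": 1},
  ],
  force=110,
)

```text
clock: 18.38
tcp_pos: [0.5709, -0.2411, 0.1218]
orientation: [0.001, 0.181, 0.983, -0.001]
wrist_force: [-0.8, -1.8, 6.0]
finger_gap: 0.0092
```

```bash
python3 av.py
```

```text
[-0.319  0.202  0.13  -0.644 -1.136  5.203] [0.023 0.022 0.019 0.49  0.458 0.645]
t 18.68 tcp [ 0.5709 -0.2411  0.1218] yang 69.12 z [ 0.0014 -0.0015 -1.    ] F [-0.95 -1.47  5.89] M [-0.334  0.196  0.137] gap 0.0086 q [-0.53  0.45 -0.03  1.09 -0.   -0.16]
```

arm_command(
  motion=[
    {"x": 0,"y": 0,"z": 0,"rx": 0,"ry": 0,"rz": 1.5,"hand": 1},
    {"x": 0,"y": 0,"z": 0,"rx": 0,"ry": 0,"rz": 1.5,"hand": 1},
    {"x": 0,"y": 0,"z": 0,"rx": 0,"ry": 0,"rz": 1.5,"hand": 1},
  ],
  force=110,
)

```text
clock: 19.05
tcp_pos: [0.5709, -0.2411, 0.1218]
orientation: [0.001, 0.194, 0.981, -0.001]
wrist_force: [-1.2, -0.5, 6.1]
finger_gap: 0.0088
```

```bash
python3 av.py; python3 - <<'E'
from h import *
p=viewer.read_camera('wrist')
cv2.imwrite('pics/w13b.png',cv2.resize(p['image'][150:300,170:330][...,::-1],(640,600),interpolation=cv2.INTER_CUBIC))
E
```

```text
[-0.331  0.215  0.126 -1.138 -1.148  5.695] [0.039 0.011 0.033 0.395 0.652 0.216]
t 19.35 tcp [ 0.5709 -0.2411  0.1218] yang 67.62 z [ 0.0014 -0.0015 -1.    ] F [-1.46 -0.86  5.79] M [-0.369  0.217  0.163] gap 0.0085 q [-0.53  0.45 -0.03  1.09 -0.   -0.14]
```

View pics/w13b.png

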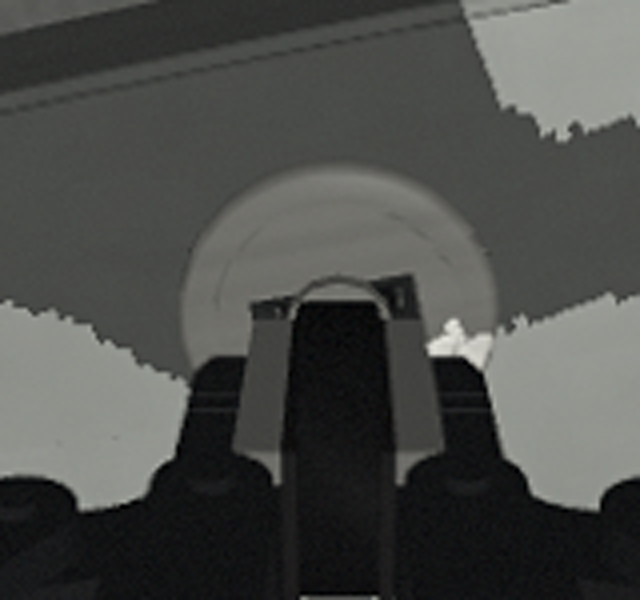

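arm_command(
  motion=[
    {"x": 0,"y": 0,"z": 0,"rx": 0,"ry": 0,"rz": 1.5,"hand": 1},
    {"x": 0,"y": 0,"z": 0,"rx": 0,"ry": 0,"rz": 1.5,"hand": 1},
    {"x": 0,"y": 0,"z": 0,"rx": 0,"ry": 0,"rz": 1.5,"hand": 1},
  ],
  force=110,
)

```text
clock: 19.77
tcp_pos: [0.5709, -0.2411, 0.1218]
orientation: [0.001, 0.207, 0.978, -0.001]
wrist_force: [-0.7, -1.4, 5.4]
finger_gap: 0.0085
```

```bash
python3 av.py
```

```text
[-0.322  0.205  0.121 -0.553 -1.629  5.673] [0.033 0.019 0.033 0.47  0.536 0.59 ]
t 20.07 tcp [ 0.5709 -0.2411  0.1218] yang 66.12 z [ 0.0014 -0.0016 -1.    ] F [-0.32 -0.87  5.59] M [-0.314  0.222  0.113] gap 0.0085 q [-0.53  0.45 -0.03  1.09 -0.   -0.11]
```

The torque is flat with no stop felt, so I need to rule out the head slipping between the pads. I'll compare contrast-stretched views from before and after the turn.

```bash
python3 - <<'E'
from h import *
p=viewer.read_camera('wrist');save(p,'w14')
a=cv2.imread('pics/w10.png');b=cv2.imread('pics/w14.png')
o=[]
for im in (a,b):
    c=im[200:300,200:310].astype(float); c=np.clip(c*5,0,255).astype(np.uint8)
    o.append(cv2.resize(c,(396,600) if 0 else (396,360),interpolation=cv2.INTER_CUBIC))
cv2.imwrite('pics/cmp.png',np.hstack(o))
E
```

```text
(no output)
```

View pics/cmp.png

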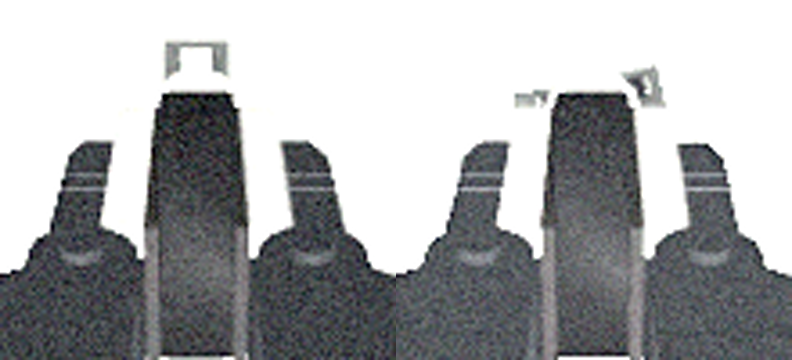

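No slip: the head sits between the pads the same way in both views. Probing a little further for the stop.

arm_command(
  motion=[
    {"x": 0,"y": 0,"z": 0,"rx": 0,"ry": 0,"rz": 1,"hand": 1},
    {"x": 0,"y": 0,"z": 0,"rx": 0,"ry": 0,"rz": 2,"hand": 1},
    {"x": 0,"y": 0,"z": 0,"rx": 0,"ry": 0,"rz": 2,"hand": 1},
  ],
  force=110,
)

```text
clock: 20.5
tcp_pos: [0.5709, -0.2411, 0.1218]
orientation: [0.001, 0.224, 0.975, -0.001]
wrist_force: [-0.4, -2.2, 5.7]
finger_gap: 0.0091
```

```bash
python3 av.py
```

```text
[-0.34   0.19   0.291 -0.741 -1.498  5.553] [0.042 0.017 0.042 0.477 0.564 0.252]
t 20.8 tcp [ 0.5709 -0.2411  0.1218] yang 64.14 z [ 0.0014 -0.0016 -1.    ] F [-0.34 -1.66  5.43] M [-0.429  0.223  0.268] gap 0.0087 q [-0.53  0.45 -0.03  1.09 -0.   -0.08]
```

Stop found: torque jumps from 0.12 to 0.29 N m at a hand angle of 104.9°. I'll ease back 1.5° so the plug sits just inside the stop, beyond a quarter turn, and check everything.

arm_command(
  motion=[
    {"x": 0,"y": 0,"z": 0,"rx": 0,"ry": 0,"rz": -1.5,"hand": 1},
    {"x": 0,"y": 0,"z": 0,"rx": 0,"ry": 0,"rz": -1.5,"hand": 1},
    {"x": 0,"y": 0,"z": 0,"rx": 0,"ry": 0,"rz": -1.5,"hand": 1},
    {"x": 0,"y": 0,"z": 0,"rx": 0,"ry": 0,"rz": -1.5,"hand": 1},
  ],
  force=110,
)

```text
clock: 21.3
tcp_pos: [0.5709, -0.2411, 0.1218]
orientation: [0.001, 0.211, 0.977, -0.001]
wrist_force: [-1.5, -1.3, 4.8]
finger_gap: 0.0087
```

```bash
python3 av.py; python3 - <<'E'
from h import *
p=viewer.read_camera('scene');save(p,'s15')
E
```

```text
[-0.313  0.178  0.117 -0.578 -1.493  5.476] [0.034 0.03  0.03  0.394 0.518 0.487]
t 21.6 tcp [ 0.5709 -0.2411  0.1218] yang 65.62 z [ 0.0015 -0.0015 -1.    ] F [-0.7  -2.09  5.41] M [-0.339  0.169  0.175] gap 0.0087 q [-0.53  0.45 -0.03  1.09 -0.   -0.1 ]
```

View pics/s15.png

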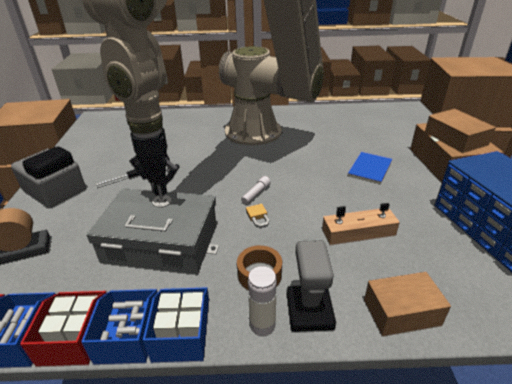

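The scene view shows both spares in the block at (340,212) and (384,208). The torch, padlock, tape, notebook and screwdriver haven't moved, and the gripper holds the key at the lock near (160,195). Handing in.

```bash
python3 -c "
from workcell import hand_in
print(hand_in())"
```

```text
the job is handed in; nothing more can be done
None
```

I took the round-headed key from the middle slot, pushed it into the lock, rocked it past the sticky pins and seated it. I then turned it clockwise past a quarter turn and handed in at about 21.6 s of the 48 s, still holding it.

- **Seating:** the collar stopped at TCP height 0.1218 m, where 0.122 m was expected. Pressing 2 mm further raised the force to 14.6 N with almost no travel, so I took it as a hard stop.
- **Pins:** they released after two bouts of rocking; the highest push I read there was about 6 N.
- **Turn:** I felt the plug's stop at a hand angle of 105° (torque rose from 0.12 to 0.29 N m), then backed off 1.5°. The plug should sit at about 1.63 rad, just beyond a quarter turn and pressed against the key by the spring at about 0.12 N m.
- **Final state:** the grip is 110 N with a steady 5 N downward push.
- **Other things:** the last scene picture showed both spare keys and the loose things where they were.

- **Not fully explained:** the stop came about 4° later than the stated play predicts. I put this down to a small keyway angle error or compliance in the grip, because the head showed no slip between the pads.
- **Not seen directly:** the plug is not visible from outside, so its angle comes from the hand angle and the torque.
- **Minor disagreements:** camera readings of the key's position differed by up to 4 mm before I centred the grasp in the close wrist view. A rough top-camera reading of the keyway angle (-6°) disagreed with the wrist view (-11°), and I used the wrist view.

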